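# Sort brushes and marker pens after the craft class

## Robot

A 6-joint arm with a two-finger parallel gripper is mounted at the origin on the work surface. World frame = base frame: x ahead of the robot, y to its left, z up, the work surface at z = 0. Lengths are in mm, angles in rad, forces in N, time in s.
With the tool pointing down it reaches from about 325 to 775 mm from the base axis. Payload 9.3 kg.
Tool frame: the origin (TCP) lies at the very end of the fingers, on their centre line; the grasp point (between the pads) lies 19 mm behind it; z points along the fingers, y is the line along which they close (so a half turn about z gives the same grasp; the last joint's range is limited). The gripper opens to 85 mm and grips with 20 to 120 N. Pads are 22 mm wide; open, the fingers measure 114 mm over their backs; the gripper's body (76 mm by 85 mm) begins 54 mm behind the grasp point. The pads swing forward as they close: fully open they stand 13 mm farther back than shut.
Start: joints at [-1.361, 0.259, 0.021, 1.334, 0, 1.418], TCP at [195.184, -514.198, 197.679] pointing down, gripper open.
Joint ranges: [-3.04, 3.04], [-0.91, 1.82], [-1.04, 1.36], [-1.92, 1.95], [-1.52, 1.45], [-3.14, 3.14]. Speed limits (rad/s): [2.22, 2.22, 2.79, 3.14, 3.14, 3.14].

## Interface

Orientations are given as a unit quaternion [w, x, y, z].
In Python, from rig import sensors, viewer, sign_off gives the robot as it stands. The module is installed in compiled form; this text tells all that it offers.
- The arm moves only by the tool drive_tool, never from a script. Its argument "series" is a list of rows, each an object of numbers: "wx", "wy", "wz": the turn, a rotation vector about the tool's x, y, z in units of 8 degrees (1.0 is 8 degrees); "tx", "ty", "tz": the shift along the tool's x, y, z in units of 25 mm (1.0 is 25 mm); "grip": the closure, from 0 (fully open) to 1 (shut). A call has exactly 8 rows; each row shifts and turns the commanded pose from where the row before left it, along the tool's axes as they then stand; what a row does not reach is not made up. A row lasts 1/10 s, in which the tool goes at most 50 mm and 8.59 degrees, less where a joint would pass 70% of its speed; a pose out of reach is approached as far as the arm can. A call is refused whole if a number of a shift passes 1 or a number of a turn 1, either way. A call with a gripper value outside its range is refused whole. The fingers move at their own pace and stop on an object; "newtons" is the grip in N (left out, the last holds). Time passes only in rows, so rows that do not move let the fingers close, or fill a call up. It gives the time, the measured TCP pose, the force, the opening and the grip force at its end, in the units of the state.
- sensors.state(): the state, without advancing time (a new reading comes with each control period).
- viewer.get_image(name): name is "scene" or "top" or "wrist"; returns a dict with "frame" (384x512x3 uint8, red, green, blue), "depth" (384x512 float32, mm along the optical axis (not along the pixel's ray), 0 where there is no reading), "intrinsics" (3x3 intrinsics, pixels), "origin" and "orientation" of the camera in the world; the wrist camera has in their place "tool_from_camera" (4x4, takes a point from camera to tool coordinates, whose origin is the TCP and whose axes are the flange's). Camera axes: x right, y down, z forward; pixel columns grow to the right and rows downward; lengths in mm; the calibration is good to about 2 mm. A picture is of the moment at which its call begins: read the wrist's pose just before it.
- sign_off(): hands the job in; it is judged then, once.
Trained networks look in a picture, given as the dict that the camera call returned (one of the last four; its "shot" number tells which), for a name from the list of things; names that differ only in an ending like _2 or _b are one class to them, and where a whole thing is asked for, a point or a joint stands for the part that bears it (a point fixed in the world has none). Each returns a list of dicts, best first, with "score" (0 to 1); they miss things now and then, are a little off and sometimes report something else, mostly with a low value. They report only what shows in the picture. A call takes as long as a camera call.
- viewer.masks_of(picture, name): "mask" (384x512 bool, what is visible of it).
- viewer.mark_of(picture, name): "position" ([x, y, z] in mm, in the coordinates of the camera as it stood for that picture, good to about 4 mm: a listed point, or the origin of a listed thing).
The state is a dict: "time": time; "qpos": joint angles; "joint_velocities": joint speeds; "tau": joint torques, N m; "eef_pos": TCP position; "tool_rot": TCP orientation; "ft_force": force on the tool from outside, world axes, zero at the start; "moment": the same for the moment, N m; "grip_width": finger opening in mm; "grip_force": force on a finger pad.
Only numpy, scipy, OpenCV 4.12 (cv2) and the standard library are available. Lean on these libraries where they do the work, as an engineer would, in place of code of your own. Each camera call takes 0.05 s, during which the arm holds its last target. There are 200 camera calls.

## Task

Tidy up after the craft class: lay both paint brushes in the blue tray and both marker pens in the white tray, each lying wholly inside its tray, whatever its colour. One brush and one pen have ended up under the rolls of the ribbon stand: take them out from beneath without knocking the stand, and leave the twine, the wire coil and the glue gun as they are.

Things in the scene. Friction and masses are not known exactly. Their poses are not given: they have to be found in the camera images.
- tray_blue: shallow open blue plastic tray, fixed to the table; outer 240 (its x) x 145 (its y) x 35 high, walls and floor 4 thick, so 232 x 137 inside; origin at the centre of its underside, z up
- tray_white: shallow open white plastic tray, fixed, same size and frame as the blue one
- ribbon_stand: fixed stand; six coloured ribbon rolls, 90 diameter, fill 250 of a rod (310 long) along its y, axis 190 above the table: rolls hang from 145 to 235 high, 45 either side of x = 0. Two wood posts 16 square, 200 tall at x = +55, y = +-148 on feet 8 high (x 15 to 75), with arms to the rod. Origin on the table under mid-rod; its -x side faces the robot and is open
- brush_red: loose flat paint brush, red handle, 180 long along its x (bristles to +x): handle 105 long, 20 wide, 12 thick (x from -90 to 15), then steel ferrule 28 wide, dark bristles 30 wide; 50 g; origin at mid-length on its underside, z up as it lies
- brush_red_tip (a point): centre of the bristle end of brush_red, at x = +90
- brush_red_butt (a point): centre of the rear end of brush_red, at x = -90
- brush_blue: loose flat paint brush, blue handle, 180 long along its x (bristles to +x): handle 105 long, 20 wide, 12 thick (x from -90 to 15), then steel ferrule 28 wide, dark bristles 30 wide; 50 g; origin at mid-length on its underside, z up as it lies
- brush_blue_tip (a point): centre of the bristle end of brush_blue, at x = +90
- brush_blue_butt (a point): centre of the rear end of brush_blue, at x = -90
- pen_blue: loose chunky square-bodied marker pen, white with blue cap and band, 150 long along its x (cap to +x), 18 wide, 18 thick; 40 g; origin at mid-length on its underside, z up as it lies
- pen_blue_tip (a point): centre of the cap end of pen_blue, at x = +75
- pen_blue_butt (a point): centre of the rear end of pen_blue, at x = -75
- pen_red: loose chunky square-bodied marker pen, white with red cap and band, 150 long along its x (cap to +x), 18 wide, 18 thick; 40 g; origin at mid-length on its underside, z up as it lies
- pen_red_tip (a point): centre of the cap end of pen_red, at x = +75
- pen_red_butt (a point): centre of the rear end of pen_red, at x = -75
- twine_cone: bystander: standing cone of jute twine, 104 diameter at the foot, 80 at the top, 169 tall, loose; origin at the centre of its underside
- wire_coil: bystander: coil of gold wire lying flat, 104 outer diameter, 45 tall, loose; origin at the centre of its underside
- glue_gun: bystander: dark hot-glue gun lying on its side, about 220 along its x (nozzle +x), grip reaching 100 to its -y, 36 tall, loose; origin under the middle of its barrel

How it is judged:
By the outcome, as a careful person would: the job done as asked, in the order asked, and still so for the second after the job is handed in, with the robot touching nothing.
It also fails if it takes over 72 s, if anything falls off the work surface, if the arm or the gripper's body presses on something with over 40 N, if the wrist force passes 120 N, or if a joint passes its speed limit or range.

## Working session

There is one attempt and no reset: what is moved stays moved. The work goes in short steps, Python scripts to look and compute and a tool call to move; the robot and the scene stay as the last step left them, time stands still between calls to the robot, and variables do not carry over. Pictures are saved under pics/ and viewed, at most 10 in all, crops included, and the job is handed in when it is done.

Besides the shell and the picture viewer there is one more tool, called after "Request:" as name(argument=value, ...) on one line, values as JSON. drive_tool: Moves the arm, as the interface text tells. Its arguments: {"type":"object","properties":{"series":{"type":"array","items":{"type":"object","properties":{"wx":{"type":"number"},"wy":{"type":"number"},"wz":{"type":"number"},"tx":{"type":"number"},"ty":{"type":"number"},"tz":{"type":"number"},"grip":{"type":"number"}}}},"newtons":{"type":"number"}},"required":["series"]}

```bash
mkdir -p pics
cat > h.py <<'E'
import numpy as np, cv2
from scipy.spatial.transform import Rotation as R
from rig import sensors, viewer
def rot(q): return R.from_quat([q[1],q[2],q[3],q[0]]).as_matrix()
def shot(n):
    s=sensors.state(); p=viewer.get_image(n)
    if n=="wrist":
        T=np.eye(4);T[:3,:3]=rot(s["tool_rot"]);T[:3,3]=s["eef_pos"]; p["T"]=T@np.array(p["tool_from_camera"])
    else:
        T=np.eye(4);o=np.array(p["orientation"]);T[:3,:3]=rot(o) if o.size==4 else o;T[:3,3]=p["origin"];p["T"]=T
    return p
def w(p,c): return (p["T"]@np.r_[c,1])[:3]
def cloud(p,m):
    v,u=np.nonzero(m&(p["depth"]>0)); z=p["depth"][v,u]; K=np.array(p["intrinsics"])
    c=np.c_[(u-K[0,2])/K[0,0]*z,(v-K[1,2])/K[1,1]*z,z]
    return c@p["T"][:3,:3].T+p["T"][:3,3]
def save(p,f,s=1.5): cv2.imwrite("pics/"+f,cv2.resize(p["frame"][:,:,::-1],None,fx=s,fy=s))
def marks(p,names):
    for n in names:
        for d in viewer.mark_of(p,n)[:2]: print(n,round(d["score"],2),w(p,d["position"]).round(0))
E
python3 - <<'E'
from h import *
N="tray_blue tray_white ribbon_stand brush_red brush_red_tip brush_red_butt brush_blue brush_blue_tip brush_blue_butt pen_blue pen_blue_tip pen_blue_butt pen_red pen_red_tip pen_red_butt twine_cone wire_coil glue_gun".split()
for c in ("top","scene"):
    p=shot(c); save(p,c+"0.png"); print(c,p["T"].round(2)[:3].tolist()); marks(p,N)
    for n in N:
        if n.endswith(("tip","butt")): continue
        for d in viewer.masks_of(p,n)[:1]:
            q=cloud(p,d["mask"])
            if len(q)>5:
                r=cv2.minAreaRect(q[:,:2].astype(np.float32)); print(" mask",n,round(d["score"],2),len(q),q.min(0).round(),q.max(0).round(),np.round(r[0]),np.round(r[1]),round(r[2]), "z",np.median(q[:,2]).round())
print(sensors.state())
E
```

```text
top [[0.02, -0.98, 0.18, 423.43], [-1.0, -0.02, 0.01, -0.61], [-0.01, -0.18, -0.98, 1006.24]]
tray_blue 0.93 [534. 368.  -1.]
tray_white 0.57 [ 504. -354.    0.]
brush_red 0.66 [681. -72.   6.]
brush_red_butt 0.75 [590. -84.   5.]
brush_blue 0.93 [434. 119.  -0.]
brush_blue 0.72 [602.  31.   8.]
brush_blue_tip 0.77 [442. 205.   7.]
brush_blue_tip 0.66 [812.  -3.   5.]
brush_blue_butt 0.82 [421.  29.   3.]
pen_blue 0.83 [680.  31.   2.]
pen_blue 0.62 [534. 367.   2.]
pen_blue_butt 0.72 [605.  33.  10.]
pen_blue_butt 0.21 [533. 367.   1.]
pen_red 0.77 [ 450. -101.    3.]
pen_red_tip 0.67 [680. -71.   2.]
pen_red_tip 0.63 [453. -28.   9.]
twine_cone 0.61 [ 743. -260.    3.]
wire_coil 0.75 [743. 255.   1.]
wire_coil 0.23 [ 453. -102.    2.]
glue_gun 0.88 [812.  -5.   4.]
 mask tray_blue 0.66 6713 [404. 271.  -3.] [674. 458.  40.] [538. 368.] [154. 246.] 79 z 5.0
 mask tray_white 0.82 6972 [ 382. -446.   -3.] [ 632. -272.   40.] [ 508. -361.] [251. 165.] 4 z 5.0
 mask ribbon_stand 0.6 6597 [ 637. -221.   -5.] [815. 169. 239.] [726. -25.] [390. 176.] 89 z 224.0
 mask brush_red 0.82 301 [59
[... 2385 characters left out ...]
.0
{'time': 2.9, 'qpos': array([-1.36056917e+00,  2.58573580e-01,  2.15253109e-02,  1.33366713e+00,
        2.15464934e-05,  1.41823658e+00]), 'joint_velocities': array([ 0.0011266 , -0.0002337 ,  0.00227929, -0.00064868, -0.00163991,
        0.00045229]), 'tau': array([-1.82173408e-04, -5.55377305e+01,  3.44733953e+01,  1.54143559e-03,
       -1.99776086e-04,  3.30201445e-06]), 'eef_pos': array([ 195.21236968, -514.21482138,  197.70306243]), 'tool_rot': array([4.01351038e-05, 9.83593268e-01, 1.80400338e-01, 1.19352913e-05]), 'ft_force': array([ 0.21471143, -0.7602971 , -0.39861729]), 'moment': array([ 0.04594075, -0.00250256,  0.04626111]), 'grip_force': 0.0, 'grip_width': 84.9467220229816}
```

View pics/top0.png

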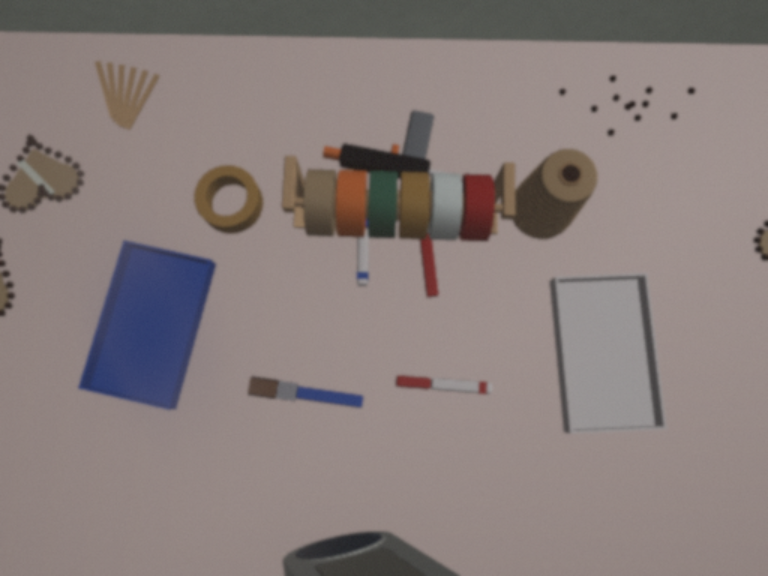

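View pics/scene0.png

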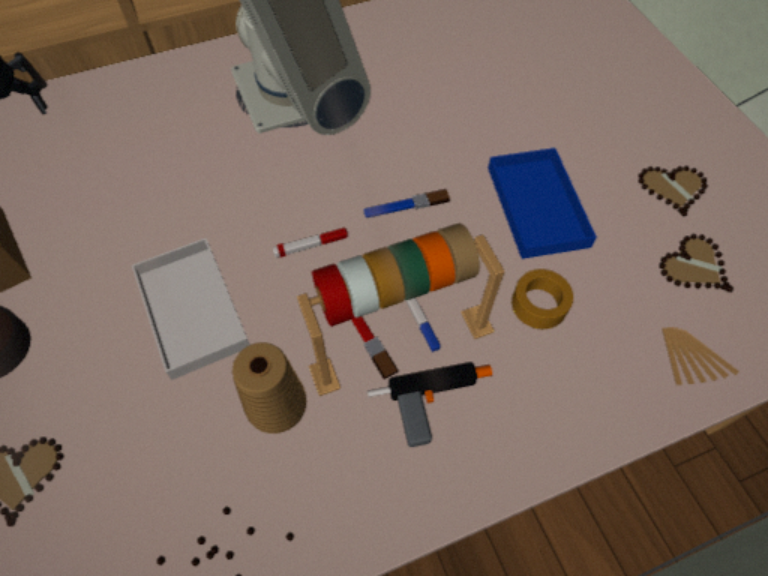

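The top view shows the rolls at about (310–490, 170–238). The red handle sticks out at (430, 270) and the pen butt at (363, 262), with pen_red at (443, 385), brush_blue at (305, 393), and the trays at left and right. The scene view agrees, and the network marks match both pictures. Next I refine the tray and stand poses.

```bash
cat >> h.py <<'E'
def plan(x,y,z,yaw,tilt=0,n=8,s=None):
    """constant row, repeated n times, from the state to a pose (yaw of tool x, deg; tilt about tool y after that)"""
    s=s or sensors.state(); A=rot(s["tool_rot"]); p=np.array(s["eef_pos"])
    c,k=np.cos(np.radians(yaw)),np.sin(np.radians(yaw))
    B=np.array([[c,k,0],[k,-c,0],[0,0,-1]])@R.from_euler("y",tilt,degrees=True).as_matrix()
    v=R.from_matrix(A.T@B).as_rotvec(); st=R.from_rotvec(v/n).as_matrix(); M=np.zeros((3,3)); C=A.copy()
    for i in range(n): M+=C; C=C@st
    t=np.linalg.solve(M,np.array([x,y,z])-p)/25
    print("rows",n,"t",t.round(3),"w",(np.degrees(v)/n/8).round(3))
    q=dict(s); q["eef_pos"]=np.array([x,y,z]); m=R.from_matrix(B).as_quat(); q["tool_rot"]=[m[3],m[0],m[1],m[2]]; return q
E
python3 - <<'E'
from h import *
p=shot("top"); a=cloud(p,p["depth"]>0)
def box(name,lo,hi,z0,z1):
    q=a[(a[:,0]>lo[0])&(a[:,0]<hi[0])&(a[:,1]>lo[1])&(a[:,1]<hi[1])&(a[:,2]>z0)&(a[:,2]<z1)]
    r=cv2.minAreaRect(q[:,:2].astype(np.float32)); print(name,len(q),np.round(r[0]),np.round(r[1]),round(r[2],1),q.min(0).round(),q.max(0).round())
box("blue",(380,250),(680,500),25,38)
box("white",(360,-460),(650,-250),25,38)
box("rolls",(600,-160),(800,180),205,245)
box("rod/all",(600,-200),(800,200),145,245)
box("brushblue",(390,0),(480,215),7,20)
box("penred",(420,-200),(480,-10),10,25)
box("brushred",(560,-120),(640,-40),7,20)
box("penblue",(580,0),(640,60),10,25)
q=plan(450,-103,150,87,n=16)
E
```

```text
blue 920 [535. 366.] [148. 240.] 78.6 [404. 271.  25.] [666. 462.  38.]
white 937 [ 506. -353.] [240. 148.] 3.6 [ 382. -432.   25.] [ 630. -273.   38.]
rolls 4827 [683. -20.] [245.  85.] 89.1 [ 638. -143.  205.] [726. 102. 241.]
rod/all 6273 [692. -21.] [312. 107.] 89.3 [ 637. -178.  146.] [747. 135. 241.]
brushblue 790 [432. 114.] [180.  30.] 83.3 [413.  26.   7.] [455. 204.  19.]
penred 497 [ 450. -100.] [147.  18.] 87.0 [ 438. -174.   10.] [463. -27.  24.]
brushred 175 [615. -80.] [51. 20.] 7.3 [590. -90.   7.] [639. -68.  18.]
penblue 112 [622.  30.] [35. 17.] 1.7 [605.  21.  10.] [640.  39.  23.]
rows 16 t [ 1.271 -0.142  0.119] w [-0.     0.    -0.517]
```

Run:
```python
from h import *
q=plan(450,-102,60,87,n=24)
q=plan(450,-102,5,87,n=4,s=q)
```

```text
rows 24 t [ 0.85  -0.086  0.229] w [-0.     0.    -0.345]
rows 4 t [0.   0.   0.55] w [ 0.  0. -0.]
```

Request:
drive_tool(series=[{"tx": 0.85,"ty": -0.086,"tz": 0.229,"wz": -0.345,"grip": 0.3},{"tx": 0.85,"ty": -0.086,"tz": 0.229,"wz": -0.345,"grip": 0.3},{"tx": 0.85,"ty": -0.086,"tz": 0.229,"wz": -0.345,"grip": 0.3},{"tx": 0.85,"ty": -0.086,"tz": 0.229,"wz": -0.345,"grip": 0.3},{"tx": 0.85,"ty": -0.086,"tz": 0.229,"wz": -0.345,"grip": 0.3},{"tx": 0.85,"ty": -0.086,"tz": 0.229,"wz": -0.345,"grip": 0.3},{"tx": 0.85,"ty": -0.086,"tz": 0.229,"wz": -0.345,"grip": 0.3},{"tx": 0.85,"ty": -0.086,"tz": 0.229,"wz": -0.345,"grip": 0.3}], newtons=40)

```text
$.series[0]: bad value
```

Request:
drive_tool(series=[{"tx": 0.85,"ty": -0.086,"tz": 0.229,"wz": -0.345,"grip": 0.3},{"tx": 0.85,"ty": -0.086,"tz": 0.229,"wz": -0.345,"grip": 0.3},{"tx": 0.85,"ty": -0.086,"tz": 0.229,"wz": -0.345,"grip": 0.3},{"tx": 0.85,"ty": -0.086,"tz": 0.229,"wz": -0.345,"grip": 0.3},{"tx": 0.85,"ty": -0.086,"tz": 0.229,"wz": -0.345,"grip": 0.3},{"tx": 0.85,"ty": -0.086,"tz": 0.229,"wz": -0.345,"grip": 0.3},{"tx": 0.85,"ty": -0.086,"tz": 0.229,"wz": -0.345,"grip": 0.3},{"tx": 0.85,"ty": -0.086,"tz": 0.229,"wz": -0.345,"grip": 0.3}])

```text
$.series[0]: bad value
```

Request:
drive_tool(series=[{"tx": 0.85,"ty": -0.086,"tz": 0.229,"wz": -0.345,"grip": 0.3},{"tx": 0.85,"ty": -0.086,"tz": 0.229,"wz": -0.345,"grip": 0.3},{"tx": 0.85,"ty": -0.086,"tz": 0.229,"wz": -0.345,"grip": 0.3},{"tx": 0.85,"ty": -0.086,"tz": 0.229,"wz": -0.345,"grip": 0.3},{"tx": 0.85,"ty": -0.086,"tz": 0.229,"wz": -0.345,"grip": 0.3},{"tx": 0.85,"ty": -0.086,"tz": 0.229,"wz": -0.345,"grip": 0.3},{"tx": 0.85,"ty": -0.086,"tz": 0.229,"wz": -0.345,"grip": 0.3},{"tx": 0.85,"ty": -0.086,"tz": 0.229,"wz": -0.345,"grip": 0.3}])

```text
$.series[0]: bad value
```

Request:
drive_tool(series=[{"tx": 0.85,"ty": -0.09,"tz": 0.23,"wx": 0,"wy": 0,"wz": -0.35,"grip": 0.3},{"tx": 0.85,"ty": -0.09,"tz": 0.23,"wx": 0,"wy": 0,"wz": -0.35,"grip": 0.3},{"tx": 0.85,"ty": -0.09,"tz": 0.23,"wx": 0,"wy": 0,"wz": -0.35,"grip": 0.3},{"tx": 0.85,"ty": -0.09,"tz": 0.23,"wx": 0,"wy": 0,"wz": -0.35,"grip": 0.3},{"tx": 0.85,"ty": -0.09,"tz": 0.23,"wx": 0,"wy": 0,"wz": -0.35,"grip": 0.3},{"tx": 0.85,"ty": -0.09,"tz": 0.23,"wx": 0,"wy": 0,"wz": -0.35,"grip": 0.3},{"tx": 0.85,"ty": -0.09,"tz": 0.23,"wx": 0,"wy": 0,"wz": -0.35,"grip": 0.3},{"tx": 0.85,"ty": -0.09,"tz": 0.23,"wx": 0,"wy": 0,"wz": -0.35,"grip": 0.3}], newtons=40)

```text
time: 3.75
eef_pos: [332.1, -412.3, 151.4]
tool_rot: [0.0, 0.929, 0.369, 0.0]
ft_force: [0.6, 0.5, 0.1]
grip_width: 59.8
grip_force: 0.0
```

Request:
drive_tool(series=[{"tx": 0.85,"ty": -0.09,"tz": 0.23,"wx": 0,"wy": 0,"wz": -0.35,"grip": 0.3},{"tx": 0.85,"ty": -0.09,"tz": 0.23,"wx": 0,"wy": 0,"wz": -0.35,"grip": 0.3},{"tx": 0.85,"ty": -0.09,"tz": 0.23,"wx": 0,"wy": 0,"wz": -0.35,"grip": 0.3},{"tx": 0.85,"ty": -0.09,"tz": 0.23,"wx": 0,"wy": 0,"wz": -0.35,"grip": 0.3},{"tx": 0.85,"ty": -0.09,"tz": 0.23,"wx": 0,"wy": 0,"wz": -0.35,"grip": 0.3},{"tx": 0.85,"ty": -0.09,"tz": 0.23,"wx": 0,"wy": 0,"wz": -0.35,"grip": 0.3},{"tx": 0.85,"ty": -0.09,"tz": 0.23,"wx": 0,"wy": 0,"wz": -0.35,"grip": 0.3},{"tx": 0.85,"ty": -0.09,"tz": 0.23,"wx": 0,"wy": 0,"wz": -0.35,"grip": 0.3}])

```text
time: 4.55
eef_pos: [419.3, -266.4, 105.5]
tool_rot: [0.0, 0.84, 0.542, 0.0]
ft_force: [-0.3, -1.2, -0.6]
grip_width: 59.7
grip_force: 0.0
```

Run:
```python
from h import *
q=plan(450,-102,60,87,n=8)
```

```text
rows 8 t [ 0.839 -0.065  0.227] w [ 0.     0.    -0.333]
```

Request:
drive_tool(series=[{"tx": 0.84,"ty": -0.065,"tz": 0.23,"wx": 0,"wy": 0,"wz": -0.33,"grip": 0.3},{"tx": 0.84,"ty": -0.065,"tz": 0.23,"wx": 0,"wy": 0,"wz": -0.33,"grip": 0.3},{"tx": 0.84,"ty": -0.065,"tz": 0.23,"wx": 0,"wy": 0,"wz": -0.33,"grip": 0.3},{"tx": 0.84,"ty": -0.065,"tz": 0.23,"wx": 0,"wy": 0,"wz": -0.33,"grip": 0.3},{"tx": 0.84,"ty": -0.065,"tz": 0.23,"wx": 0,"wy": 0,"wz": -0.33,"grip": 0.3},{"tx": 0.84,"ty": -0.065,"tz": 0.23,"wx": 0,"wy": 0,"wz": -0.33,"grip": 0.3},{"tx": 0.84,"ty": -0.065,"tz": 0.23,"wx": 0,"wy": 0,"wz": -0.33,"grip": 0.3},{"tx": 0.84,"ty": -0.065,"tz": 0.23,"wx": 0,"wy": 0,"wz": -0.33,"grip": 0.3}])

```text
time: 5.35
eef_pos: [450.3, -101.8, 59.6]
tool_rot: [0.0, 0.726, 0.687, 0.0]
ft_force: [0.5, 0.3, 0.8]
grip_width: 59.8
grip_force: 0.0
```

Request:
drive_tool(series=[{"tx": 0,"ty": 0,"tz": 0.5,"wx": 0,"wy": 0,"wz": 0,"grip": 0.3},{"tx": 0,"ty": 0,"tz": 0.5,"wx": 0,"wy": 0,"wz": 0,"grip": 0.3},{"tx": 0,"ty": 0,"tz": 0.5,"wx": 0,"wy": 0,"wz": 0,"grip": 0.3},{"tx": 0,"ty": 0,"tz": 0.4,"wx": 0,"wy": 0,"wz": 0,"grip": 0.3},{"tx": 0,"ty": 0,"tz": 0.3,"wx": 0,"wy": 0,"wz": 0,"grip": 0.3},{"tx": 0,"ty": 0,"tz": 0,"wx": 0,"wy": 0,"wz": 0,"grip": 1},{"tx": 0,"ty": 0,"tz": 0,"wx": 0,"wy": 0,"wz": 0,"grip": 1},{"tx": 0,"ty": 0,"tz": 0,"wx": 0,"wy": 0,"wz": 0,"grip": 1}])

```text
time: 6.15
eef_pos: [450.5, -102.7, 5.1]
tool_rot: [0.0, 0.727, 0.686, 0.0]
ft_force: [0.2, 0.7, 0.1]
grip_width: 16.4
grip_force: 0.0
```

Run:
```python
from h import *
s=sensors.state(); print(s["eef_pos"],s["grip_width"],s["grip_force"])
c,k=np.cos(np.radians(3.6)),np.sin(np.radians(3.6))
for o in (30,-30): print(505-k*o,-354+c*o)
x,y=505+k*30,-354-c*30
q=plan(*s["eef_pos"][:2],90,87,n=3); q=plan(x,y,90,183.6,n=16,s=q); plan(x,y,12,183.6,n=4,s=q)
```

```text
[ 450.51589677 -102.74656343    5.11243207] 16.433910255903307 0.0
503.11628441412057 -324.05919814715185
506.88371558587943 -383.94080185284815
rows 3 t [-0.000e+00  1.000e-03 -1.132e+00] w [ 0.002  0.001 -0.012]
rows 16 t [-0.694 -0.416 -0.   ] w [-0.    -0.    -0.755]
rows 4 t [-0.    0.    0.78] w [0. 0. 0.]
```

Run:
```python
from h import *
s=sensors.state(); print(s["grip_width"],s["grip_force"])
p=shot("scene"); save(p,"s1.png"); p["frame"]=p["frame"]; marks(p,["pen_red","pen_red_tip","pen_red_butt"]); print(sensors.state()["grip_width"],sensors.state()["grip_force"])
```

```text
16.433910255903307 0.0
pen_red 0.93 [ 446. -103.    4.]
pen_red_tip 0.9 [454. -26.  11.]
pen_red_tip 0.6 [ 737. -260.    3.]
pen_red_butt 0.74 [428. 114.   1.]
pen_red_butt 0.57 [ 445. -175.   14.]
0.5546121097137242 0.0
```

View pics/s1.png

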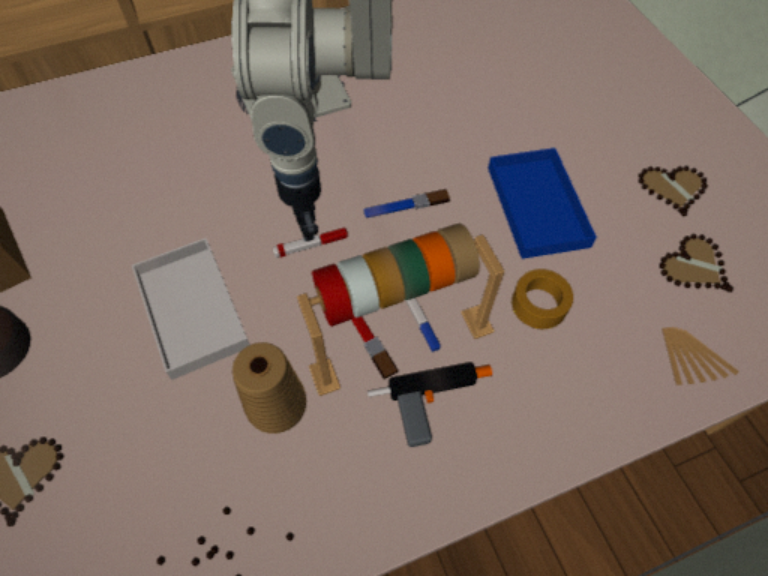

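The scene view shows the shut fingers at about (310, 238) against the pen at (312, 243), so the pen wasn't gripped. I'll check the geometry with the wrist camera before trying again.

Run:
```python
from h import *
s=sensors.state(); print(s["eef_pos"],s["tool_rot"],s["ft_force"])
p=shot("scene");K=np.array(p["intrinsics"])
for P in (s["eef_pos"],s["eef_pos"]+[0,0,50],[450,-102,0],[450,-102,18]):
    c=np.linalg.inv(p["T"])@np.r_[P,1]; print(P,(K@c[:3]/c[2])[:2]*1.5)
w_=shot("wrist"); print(np.array(w_["tool_from_camera"]).round(2).tolist()); 
a=np.hstack([w_["frame"],cv2.resize(p["frame"][130:190,170:250],(512,384))])
cv2.imwrite("pics/w1.png",cv2.resize(a[:,:,::-1],(800,300)))
K=np.array(w_["intrinsics"]);c=np.linalg.inv(w_["T"])@np.r_[s["eef_pos"],1];print("tcp px",(K@c[:3]/c[2])[:2])
marks(w_,["pen_red","pen_red_tip","pen_red_butt"])
```

```text
[ 450.38686212 -102.65156858    5.00914875] [2.93745446e-04 7.27155693e-01 6.86472500e-01 1.37527745e-04] [-0.34958475  0.1969089   0.44069226]
[ 450.38686212 -102.65156858    5.00914875] [309.61270209 243.90125129]
[ 450.38686212 -102.65156858   55.00914875] [306.90015836 228.94045164]
[450, -102, 0] [310.12221406 245.08983559]
[450, -102, 18] [309.1796985  239.86973839]
[[0.0, -0.95, -0.31, 78.45], [1.0, 0.0, 0.0, 1.39], [0.0, -0.31, 0.95, -176.16], [0.0, 0.0, 0.0, 1.0]]
tcp px [250.76456456 220.9902981 ]
pen_red 0.56 [451. -97.  -3.]
pen_red_tip 0.7 [455. -24.  10.]
pen_red_butt 0.72 [ 450. -172.    7.]
```

View pics/w1.png

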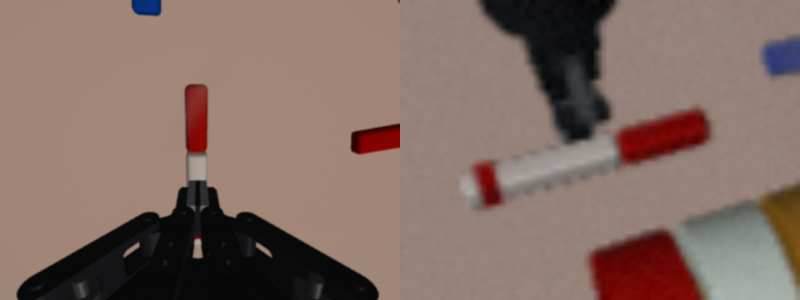

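Run:
```python
from h import *
for n in ("scene","top"):
    p=shot(n); a=cloud(p,p["depth"]>0)
    q=a[(abs(a[:,0]-450)<60)&(abs(a[:,1]+102)<50)&(a[:,2]>25)&(a[:,2]<120)]
    for lo in range(25,120,10):
        b=q[(q[:,2]>=lo)&(q[:,2]<lo+10)]
        if len(b): print(n,lo,len(b),b.mean(0).round(),b.min(0).round(),b.max(0).round())
p=shot("wrist"); a=cloud(p,p["depth"]>0)
q=a[(abs(a[:,0]-450)<30)&(abs(a[:,1]+102)<30)&(a[:,2]>12)]
for lo in range(10,120,10):
        b=q[(q[:,2]>=lo)&(q[:,2]<lo+10)]
        if len(b): print("wrist",lo,len(b),b.mean(0).round(),b.min(0).round(),b.max(0).round())
```

```text
scene 25 1 [ 450. -147.   27.] [ 450. -147.   27.] [ 450. -147.   27.]
scene 35 5 [ 455. -104.   42.] [ 453. -113.   38.] [459. -95.  44.]
scene 45 12 [ 457. -110.   50.] [ 443. -116.   45.] [463. -99.  55.]
scene 55 4 [ 462. -105.   58.] [ 462. -111.   56.] [463. -99.  59.]
scene 65 1 [ 453. -116.   68.] [ 453. -116.   68.] [ 453. -116.   68.]
scene 75 3 [ 458. -109.   83.] [ 456. -118.   83.] [461. -91.  83.]
scene 85 9 [ 464. -112.   91.] [ 458. -119.   88.] [477. -95.  94.]
scene 95 12 [ 464. -106.  102.] [ 463. -121.   97.] [465. -89. 105.]
scene 105 13 [ 469. -111.  110.] [ 460. -123.  106.] [499. -89. 115.]
scene 115 6 [ 469. -114.  117.] [ 455. -122.  115.] [489. -91. 120.]
wrist 10 1167 [451. -88.  17.] [ 442. -110.   13.] [461. -72.  20.]
wrist 20 13 [453. -74.  20.] [450. -87.  20.] [455. -72.  21.]
wrist 40 244 [452. -93.  47.] [438. -97.  42.] [465. -91.  50.]
wrist 50 461 [452. -94.  55.] [439. -97.  50.] [465. -91.  60.]
wrist 60 555 [452. -94.  65.] [438. -97.  60.] [465. -91.  70.]
wrist 70 665 [452. -97.  76.] [ 433. -114.   70.] [468. -90.  80.]
wrist 80 1879 [451. -94.  86.] [ 420. -115.   80.] [480. -87.  90.]
wrist 90 3508 [449. -97.  95.] [ 420. -114.   90.] [480. -87. 100.]
wrist 100 1651 [446. -90. 105.] [ 420. -113.  100.] [480. -84. 110.]
wrist 110 2778 [452. -88. 116.] [428. -96. 110.] [476. -84. 120.]
```

Both cameras put the finger ends at about z = 35, although the TCP reads z = 5. The real fingertips sit about 30 mm short of the stated TCP. I'll open, descend in small steps and watch the force.

Request:
drive_tool(series=[{"tx": 0,"ty": 0,"tz": 0,"wx": 0,"wy": 0,"wz": 0,"grip": 0.4},{"tx": 0,"ty": 0,"tz": 0,"wx": 0,"wy": 0,"wz": 0,"grip": 0.4},{"tx": 0,"ty": 0,"tz": 0,"wx": 0,"wy": 0,"wz": 0,"grip": 0.4},{"tx": 0,"ty": 0,"tz": 0,"wx": 0,"wy": 0,"wz": 0,"grip": 0.4},{"tx": 0,"ty": 0,"tz": 0.2,"wx": 0,"wy": 0,"wz": 0,"grip": 0.4},{"tx": 0,"ty": 0,"tz": 0.2,"wx": 0,"wy": 0,"wz": 0,"grip": 0.4},{"tx": 0,"ty": 0,"tz": 0.2,"wx": 0,"wy": 0,"wz": 0,"grip": 0.4},{"tx": 0,"ty": 0,"tz": 0.2,"wx": 0,"wy": 0,"wz": 0,"grip": 0.4}])

```text
time: 7.55
eef_pos: [450.0, -102.5, -15.9]
tool_rot: [-0.0, 0.727, 0.686, -0.0]
ft_force: [-0.3, 1.0, -0.1]
grip_width: 51.3
grip_force: 0.0
```

Run:
```python
from h import *
p=shot("scene"); s=sensors.state(); print(s["ft_force"])
cv2.imwrite("pics/s2.png",cv2.resize(p["frame"][130:190,160:240,::-1],(800,600),interpolation=cv2.INTER_CUBIC))
```

```text
[-0.18710881  0.97972137 -0.30467449]
```

View pics/s2.png

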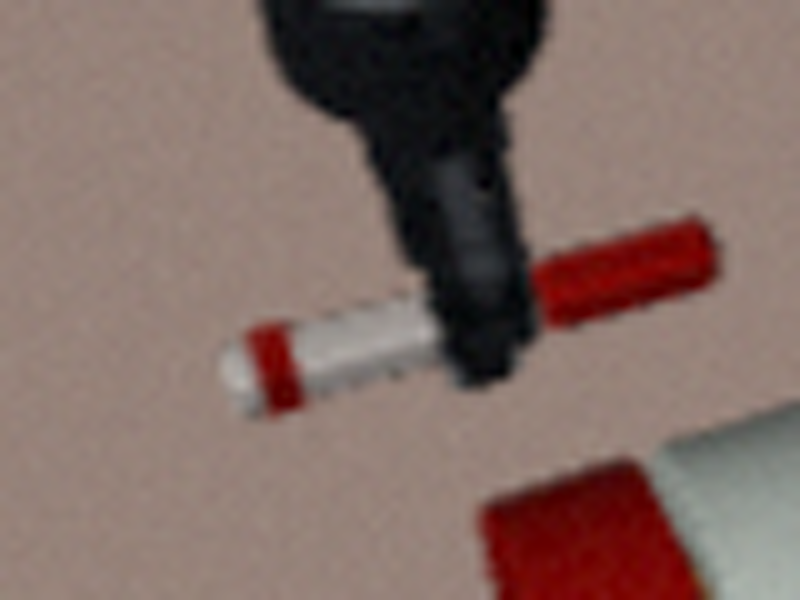

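The open fingers straddle the pen, with the near tip at about (485, 385) in the crop. There is no table contact at a reading of z = -16. I'll go a little lower and close.

Request:
drive_tool(series=[{"tx": 0,"ty": 0,"tz": 0.12,"wx": 0,"wy": 0,"wz": 0,"grip": 0.4},{"tx": 0,"ty": 0,"tz": 0.12,"wx": 0,"wy": 0,"wz": 0,"grip": 0.4},{"tx": 0,"ty": 0,"tz": 0,"wx": 0,"wy": 0,"wz": 0,"grip": 1},{"tx": 0,"ty": 0,"tz": 0,"wx": 0,"wy": 0,"wz": 0,"grip": 1},{"tx": 0,"ty": 0,"tz": 0,"wx": 0,"wy": 0,"wz": 0,"grip": 1},{"tx": 0,"ty": 0,"tz": 0,"wx": 0,"wy": 0,"wz": 0,"grip": 1},{"tx": 0,"ty": 0,"tz": 0,"wx": 0,"wy": 0,"wz": 0,"grip": 1},{"tx": 0,"ty": 0,"tz": 0,"wx": 0,"wy": 0,"wz": 0,"grip": 1}])

```text
time: 8.4
eef_pos: [450.3, -102.6, -21.1]
tool_rot: [0.0, 0.727, 0.686, 0.0]
ft_force: [-1.8, 0.3, 5.6]
grip_width: 16.4
grip_force: 39.8
```

Run:
```python
from h import *
p=shot("scene"); K=np.array(p["intrinsics"])
a=cloud(p,p["depth"]>0)
q=a[(abs(a[:,0]-460)<40)&(abs(a[:,1]+102)<20)&(a[:,2]>3)&(a[:,2]<60)]
print(q[np.argsort(q[:,2])].round()[::4])
```

```text
[[ 458. -113.    3.]
 [ 459. -110.    3.]
 [ 467. -103.    5.]
 [ 456.  -87.    7.]
 [ 456.  -93.   10.]
 [ 458. -121.   13.]
 [ 454. -116.   15.]
 [ 446. -120.   16.]
 [ 442. -121.   17.]
 [ 451. -121.   18.]
 [ 456. -120.   19.]
 [ 464. -113.   22.]
 [ 469. -108.   25.]
 [ 465. -112.   28.]
 [ 471. -105.   31.]
 [ 467. -118.   58.]
 [ 486. -119.   60.]]
```

Run:
```python
from h import *
q=plan(450.3,-102.6,50,87,n=4); q=plan(507,-384,50,183.6,n=13,s=q); plan(507,-384,-15,183.6,n=5,s=q)
```

```text
rows 4 t [ 0.    -0.    -0.711] w [ 0.001  0.    -0.009]
rows 13 t [-0.861 -0.501 -0.   ] w [-0.    -0.    -0.929]
rows 5 t [-0.    0.    0.52] w [0. 0. 0.]
```

Request:
drive_tool(series=[{"tx": 0,"ty": 0,"tz": -0.71,"wx": 0,"wy": 0,"wz": 0,"grip": 1},{"tx": 0,"ty": 0,"tz": -0.71,"wx": 0,"wy": 0,"wz": 0,"grip": 1},{"tx": 0,"ty": 0,"tz": -0.71,"wx": 0,"wy": 0,"wz": 0,"grip": 1},{"tx": 0,"ty": 0,"tz": -0.71,"wx": 0,"wy": 0,"wz": 0,"grip": 1},{"tx": -0.86,"ty": -0.5,"tz": 0,"wx": 0,"wy": 0,"wz": -0.93,"grip": 1},{"tx": -0.86,"ty": -0.5,"tz": 0,"wx": 0,"wy": 0,"wz": -0.93,"grip": 1},{"tx": -0.86,"ty": -0.5,"tz": 0,"wx": 0,"wy": 0,"wz": -0.93,"grip": 1},{"tx": -0.86,"ty": -0.5,"tz": 0,"wx": 0,"wy": 0,"wz": -0.93,"grip": 1}])

```text
time: 9.25
eef_pos: [412.1, -194.2, 49.6]
tool_rot: [-0.0, 0.524, 0.852, 0.0]
ft_force: [-0.5, 0.7, -0.2]
grip_width: 16.3
grip_force: 39.3
```

Request:
drive_tool(series=[{"tx": -0.86,"ty": -0.5,"tz": 0,"wx": 0,"wy": 0,"wz": -0.93,"grip": 1},{"tx": -0.86,"ty": -0.5,"tz": 0,"wx": 0,"wy": 0,"wz": -0.93,"grip": 1},{"tx": -0.86,"ty": -0.5,"tz": 0,"wx": 0,"wy": 0,"wz": -0.93,"grip": 1},{"tx": -0.86,"ty": -0.5,"tz": 0,"wx": 0,"wy": 0,"wz": -0.93,"grip": 1},{"tx": -0.86,"ty": -0.5,"tz": 0,"wx": 0,"wy": 0,"wz": -0.93,"grip": 1},{"tx": -0.86,"ty": -0.5,"tz": 0,"wx": 0,"wy": 0,"wz": -0.93,"grip": 1},{"tx": -0.86,"ty": -0.5,"tz": 0,"wx": 0,"wy": 0,"wz": -0.93,"grip": 1},{"tx": -0.86,"ty": -0.5,"tz": 0,"wx": 0,"wy": 0,"wz": -0.93,"grip": 1}])

```text
time: 10.05
eef_pos: [485.3, -370.6, 49.2]
tool_rot: [-0.0, 0.033, 0.999, 0.0]
ft_force: [0.1, 0.9, 0.5]
grip_width: 16.4
grip_force: 39.3
```

Run:
```python
from h import *
plan(507,-384,-15,183.6,n=6)
```

```text
rows 6 t [-0.146 -0.088  0.428] w [ 0.    -0.001 -0.153]
```

Request:
drive_tool(series=[{"tx": -0.44,"ty": -0.26,"tz": 0,"wx": 0,"wy": 0,"wz": -0.46,"grip": 1},{"tx": -0.44,"ty": -0.26,"tz": 0.2,"wx": 0,"wy": 0,"wz": -0.46,"grip": 1},{"tx": 0,"ty": 0,"tz": 0.6,"wx": 0,"wy": 0,"wz": 0,"grip": 1},{"tx": 0,"ty": 0,"tz": 0.6,"wx": 0,"wy": 0,"wz": 0,"grip": 1},{"tx": 0,"ty": 0,"tz": 0.6,"wx": 0,"wy": 0,"wz": 0,"grip": 1},{"tx": 0,"ty": 0,"tz": 0.4,"wx": 0,"wy": 0,"wz": 0,"grip": 1},{"tx": 0,"ty": 0,"tz": 0.17,"wx": 0,"wy": 0,"wz": 0,"grip": 1},{"tx": 0,"ty": 0,"tz": 0,"wx": 0,"wy": 0,"wz": 0,"grip": 1}])

```text
time: 10.85
eef_pos: [506.4, -383.2, -15.1]
tool_rot: [-0.0, -0.029, 1.0, 0.0]
ft_force: [0.4, 0.5, -0.1]
grip_width: 16.6
grip_force: 39.3
```

Run:
```python
from h import *
s=sensors.state()
q=plan(*s["eef_pos"][:2],55,183.6,n=4); q=plan(560,-84,55,187,n=14,s=q)
```

```text
rows 4 t [ 0.     0.    -0.701] w [ 0.001 -0.001 -0.008]
rows 14 t [-0.23   0.838 -0.   ] w [ 0.    0.   -0.03]
```

```bash
cat >> h.py <<'E'
def planF(F,yaw,tilt=0,n=8,s=None):
    """as plan, for the real fingertip end, 21 mm behind the stated TCP; tilt>0 = fingers lean away along -tool x"""
    c,k,t=np.cos(np.radians(yaw)),np.sin(np.radians(yaw)),np.radians(tilt)
    T=np.array(F)+21*np.array([-c*np.sin(t),-k*np.sin(t),-np.cos(t)])
    return plan(*T,yaw,-tilt,n,s)
E
python3 - <<'E'
from h import *
s=sensors.state(); q=plan(*s["eef_pos"][:2],55,183.6,n=4); q=planF((585,-85,65),187.3,24,n=14,s=q); q=planF((613,-81,7),187.3,24,n=6,s=q);print(q["eef_pos"])
E
```

```text
rows 4 t [ 0.     0.    -0.701] w [ 0.001 -0.001 -0.008]
rows 14 t [-0.318  0.828  0.091] w [-0.007 -0.214 -0.033]
rows 6 t [-0.015  0.003  0.43 ] w [ 0. -0.  0.]
[621.47223613 -79.91468152 -12.18445461]
```

Request:
drive_tool(series=[{"tx": 0,"ty": 0,"tz": 0,"wx": 0,"wy": 0,"wz": 0,"grip": 0.6},{"tx": 0,"ty": 0,"tz": 0,"wx": 0,"wy": 0,"wz": 0,"grip": 0.6},{"tx": 0,"ty": 0,"tz": 0,"wx": 0,"wy": 0,"wz": 0,"grip": 0.6},{"tx": 0,"ty": 0,"tz": 0,"wx": 0,"wy": 0,"wz": 0,"grip": 0.6},{"tx": 0,"ty": 0,"tz": -0.4,"wx": 0,"wy": 0,"wz": 0,"grip": 0.6},{"tx": 0,"ty": 0,"tz": -0.8,"wx": 0,"wy": 0,"wz": 0,"grip": 0.6},{"tx": 0,"ty": 0,"tz": -0.8,"wx": 0,"wy": 0,"wz": 0,"grip": 0.5},{"tx": 0,"ty": 0,"tz": -0.8,"wx": 0,"wy": 0,"wz": 0,"grip": 0.5}])

```text
time: 11.65
eef_pos: [506.6, -383.5, 57.0]
tool_rot: [0.0, -0.029, 1.0, -0.0]
ft_force: [-0.6, -1.1, -0.6]
grip_width: 42.7
grip_force: 0.0
```

Run:
```python
from h import *
planF((585,-85,65),187.3,24,n=16)
p=shot("scene"); marks(p,["pen_red","pen_red_tip","pen_red_butt"])
```

```text
rows 16 t [-0.275  0.726  0.085] w [-0.007 -0.187 -0.03 ]
pen_red 0.67 [ 501. -387.    7.]
pen_red_tip 0.87 [ 425. -392.   14.]
pen_red_butt 0.68 [ 581. -378.   14.]
pen_red_butt 0.28 [807.   2.  -1.]
```

Request:
drive_tool(series=[{"tx": -0.28,"ty": 0.73,"tz": 0.08,"wx": 0,"wy": -0.19,"wz": -0.03,"grip": 0.4},{"tx": -0.28,"ty": 0.73,"tz": 0.08,"wx": 0,"wy": -0.19,"wz": -0.03,"grip": 0.4},{"tx": -0.28,"ty": 0.73,"tz": 0.08,"wx": 0,"wy": -0.19,"wz": -0.03,"grip": 0.4},{"tx": -0.28,"ty": 0.73,"tz": 0.08,"wx": 0,"wy": -0.19,"wz": -0.03,"grip": 0.4},{"tx": -0.28,"ty": 0.73,"tz": 0.08,"wx": 0,"wy": -0.19,"wz": -0.03,"grip": 0.4},{"tx": -0.28,"ty": 0.73,"tz": 0.08,"wx": 0,"wy": -0.19,"wz": -0.03,"grip": 0.4},{"tx": -0.28,"ty": 0.73,"tz": 0.08,"wx": 0,"wy": -0.19,"wz": -0.03,"grip": 0.4},{"tx": -0.28,"ty": 0.73,"tz": 0.08,"wx": 0,"wy": -0.19,"wz": -0.03,"grip": 0.4}])

```text
time: 12.65
eef_pos: [552.5, -232.5, 43.5]
tool_rot: [0.106, -0.046, 0.993, 0.004]
ft_force: [-0.6, 0.3, 0.8]
grip_width: 51.1
grip_force: 0.0
```

Request:
drive_tool(series=[{"tx": -0.28,"ty": 0.73,"tz": 0.08,"wx": 0,"wy": -0.19,"wz": -0.03,"grip": 0.4},{"tx": -0.28,"ty": 0.73,"tz": 0.08,"wx": 0,"wy": -0.19,"wz": -0.03,"grip": 0.4},{"tx": -0.28,"ty": 0.73,"tz": 0.08,"wx": 0,"wy": -0.19,"wz": -0.03,"grip": 0.4},{"tx": -0.28,"ty": 0.73,"tz": 0.08,"wx": 0,"wy": -0.19,"wz": -0.03,"grip": 0.4},{"tx": -0.28,"ty": 0.73,"tz": 0.08,"wx": 0,"wy": -0.19,"wz": -0.03,"grip": 0.4},{"tx": -0.28,"ty": 0.73,"tz": 0.08,"wx": 0,"wy": -0.19,"wz": -0.03,"grip": 0.4},{"tx": -0.28,"ty": 0.73,"tz": 0.08,"wx": 0,"wy": -0.19,"wz": -0.03,"grip": 0.4},{"tx": -0.28,"ty": 0.73,"tz": 0.08,"wx": 0,"wy": -0.19,"wz": -0.03,"grip": 0.4}])

```text
time: 13.45
eef_pos: [594.7, -81.3, 44.1]
tool_rot: [0.21, -0.062, 0.976, 0.007]
ft_force: [-0.8, -0.0, -0.2]
grip_width: 51.6
grip_force: 0.0
```

Run:
```python
from h import *
q=planF((613,-81,30),187.3,24,n=4); planF((613,-81,7),187.3,24,n=4,s=q)
p=shot("wrist"); marks(p,["brush_red_butt"])
a=cloud(p,p["depth"]>0); q=a[(a[:,0]>560)&(a[:,0]<625)&(a[:,1]>-120)&(a[:,1]<-50)&(a[:,2]>7)&(a[:,2]<18)]
r=cv2.minAreaRect(q[:,:2].astype(np.float32)); print(r,len(q))
```

```text
rows 4 t [-0.107 -0.017  0.413] w [-0.024  0.009  0.003]
rows 4 t [0.094 0.    0.21 ] w [ 0. -0.  0.]
brush_red_butt 0.7 [589. -81.  10.]
((607.9722290039062, -79.92745208740234), (36.79788589477539, 19.81918716430664), 8.831815719604492) 775
```

Request:
drive_tool(series=[{"tx": -0.11,"ty": 0,"tz": 0.42,"wx": 0,"wy": 0,"wz": 0,"grip": 0.4},{"tx": -0.11,"ty": 0,"tz": 0.42,"wx": 0,"wy": 0,"wz": 0,"grip": 0.4},{"tx": -0.11,"ty": 0,"tz": 0.42,"wx": 0,"wy": 0,"wz": 0,"grip": 0.4},{"tx": -0.11,"ty": 0,"tz": 0.42,"wx": 0,"wy": 0,"wz": 0,"grip": 0.4},{"tx": 0.1,"ty": 0,"tz": 0.3,"wx": 0,"wy": 0,"wz": 0,"grip": 0.4},{"tx": 0.1,"ty": 0,"tz": 0.3,"wx": 0,"wy": 0,"wz": 0,"grip": 0.4},{"tx": 0.17,"ty": 0,"tz": 0.24,"wx": 0,"wy": 0,"wz": 0,"grip": 0.4},{"tx": 0,"ty": 0,"tz": 0,"wx": 0,"wy": 0,"wz": 0,"grip": 0.6}])

```text
time: 14.35
eef_pos: [621.6, -79.5, -13.1]
tool_rot: [0.209, -0.062, 0.976, 0.007]
ft_force: [-0.7, -0.9, 0.3]
grip_width: 38.0
grip_force: 0.0
```

Request:
drive_tool(series=[{"tx": 0,"ty": 0,"tz": 0,"wx": 0,"wy": 0,"wz": 0,"grip": 1},{"tx": 0,"ty": 0,"tz": 0,"wx": 0,"wy": 0,"wz": 0,"grip": 1},{"tx": 0,"ty": 0,"tz": 0,"wx": 0,"wy": 0,"wz": 0,"grip": 1},{"tx": 0,"ty": 0,"tz": 0,"wx": 0,"wy": 0,"wz": 0,"grip": 1},{"tx": 0,"ty": 0,"tz": 0,"wx": 0,"wy": 0,"wz": 0,"grip": 1},{"tx": 0,"ty": 0,"tz": 0,"wx": 0,"wy": 0,"wz": 0,"grip": 1},{"tx": 0,"ty": 0,"tz": 0,"wx": 0,"wy": 0,"wz": 0,"grip": 1},{"tx": 0,"ty": 0,"tz": 0,"wx": 0,"wy": 0,"wz": 0,"grip": 1}])

```text
time: 15.15
eef_pos: [622.7, -79.7, -11.7]
tool_rot: [0.211, -0.062, 0.976, 0.006]
ft_force: [0.4, 1.2, 0.1]
grip_width: 0.4
grip_force: 0.0
```

Run:
```python
from h import *
s=sensors.state(); print(s["ft_force"],s["grip_width"],s["grip_force"])
e=s["eef_pos"]; A=rot(s["tool_rot"]); print(e,"F",e-21*A[:,2])
T=e+[-140,-18,1]
d=A.T@(T-e)/25; print(d)
```

```text
[0.42627365 1.23113472 0.14393813] 0.43657290343965394 0.0
[622.71089146 -79.71899002 -11.66906197] F [614.10103267 -80.51732999   7.46815269]
[ 5.12940124 -0.0255678  -2.35978584]
```

The fingers shut above the handle, so the true offset is nearer 30 mm. I'll open, go lower and feel for the table.

Request:
drive_tool(series=[{"tx": 0,"ty": 0,"tz": 0,"wx": 0,"wy": 0,"wz": 0,"grip": 0.5},{"tx": 0,"ty": 0,"tz": 0,"wx": 0,"wy": 0,"wz": 0,"grip": 0.5},{"tx": 0,"ty": 0,"tz": 0,"wx": 0,"wy": 0,"wz": 0,"grip": 0.5},{"tx": 0,"ty": 0,"tz": 0,"wx": 0,"wy": 0,"wz": 0,"grip": 0.5},{"tx": 0.04,"ty": 0,"tz": 0.08,"wx": 0,"wy": 0,"wz": 0,"grip": 0.5},{"tx": 0.04,"ty": 0,"tz": 0.08,"wx": 0,"wy": 0,"wz": 0,"grip": 0.5},{"tx": 0.04,"ty": 0,"tz": 0.08,"wx": 0,"wy": 0,"wz": 0,"grip": 0.5},{"tx": 0,"ty": 0,"tz": 0,"wx": 0,"wy": 0,"wz": 0,"grip": 0.5}])

```text
time: 15.95
eef_pos: [622.2, -79.8, -18.9]
tool_rot: [0.21, -0.062, 0.976, 0.006]
ft_force: [0.2, -0.2, -0.1]
grip_width: 42.7
grip_force: 0.0
```

Request:
drive_tool(series=[{"tx": 0,"ty": 0,"tz": 0,"wx": 0,"wy": 0,"wz": 0,"grip": 1},{"tx": 0,"ty": 0,"tz": 0,"wx": 0,"wy": 0,"wz": 0,"grip": 1},{"tx": 0,"ty": 0,"tz": 0,"wx": 0,"wy": 0,"wz": 0,"grip": 1},{"tx": 0,"ty": 0,"tz": 0,"wx": 0,"wy": 0,"wz": 0,"grip": 1},{"tx": 0,"ty": 0,"tz": 0,"wx": 0,"wy": 0,"wz": 0,"grip": 1},{"tx": 0,"ty": 0,"tz": 0,"wx": 0,"wy": 0,"wz": 0,"grip": 1},{"tx": 0,"ty": 0,"tz": 0,"wx": 0,"wy": 0,"wz": 0,"grip": 1},{"tx": 0,"ty": 0,"tz": 0,"wx": 0,"wy": 0,"wz": 0,"grip": 1}])

```text
time: 16.75
eef_pos: [622.5, -79.8, -18.3]
tool_rot: [0.211, -0.062, 0.976, 0.006]
ft_force: [-4.0, 1.1, 5.7]
grip_width: 16.4
grip_force: 39.7
```

Run:
```python
from h import *
p=shot("wrist"); marks(p,["brush_red_butt"]); a=cloud(p,p["depth"]>0)
save(p,"w2.png",1.2)
p=shot("scene"); marks(p,["brush_red","brush_red_tip"])
```

```text
brush_red_butt 0.63 [588. -88.   9.]
brush_red 0.24 [ 428. -391.   15.]
brush_red_tip 0.87 [768. -61.   2.]
```

View pics/w2.png

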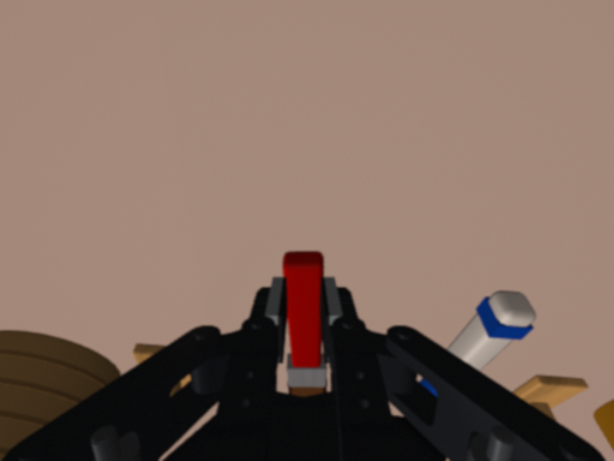

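The wrist view shows the red handle gripped between the pads at (303, 310), with the ferrule beyond. I'll drag it straight out along its axis.

Request:
drive_tool(series=[{"tx": 0.32,"ty": 0,"tz": -0.16,"wx": 0,"wy": 0,"wz": 0,"grip": 1},{"tx": 0.65,"ty": 0,"tz": -0.3,"wx": 0,"wy": 0,"wz": 0,"grip": 1},{"tx": 0.65,"ty": 0,"tz": -0.29,"wx": 0,"wy": 0,"wz": 0,"grip": 1},{"tx": 0.65,"ty": 0,"tz": -0.29,"wx": 0,"wy": 0,"wz": 0,"grip": 1},{"tx": 0.65,"ty": 0,"tz": -0.29,"wx": 0,"wy": 0,"wz": 0,"grip": 1},{"tx": 0.65,"ty": 0,"tz": -0.29,"wx": 0,"wy": 0,"wz": 0,"grip": 1},{"tx": 0.65,"ty": 0,"tz": -0.29,"wx": 0,"wy": 0,"wz": 0,"grip": 1},{"tx": 0.65,"ty": 0,"tz": -0.29,"wx": 0,"wy": 0,"wz": 0,"grip": 1}])

```text
time: 17.8
eef_pos: [489.2, -96.5, -18.2]
tool_rot: [0.211, -0.062, 0.976, 0.006]
ft_force: [2.0, 0.8, 2.2]
grip_width: 16.1
grip_force: 39.5
```

Request:
drive_tool(series=[{"tx": 0.32,"ty": 0,"tz": -0.14,"wx": 0,"wy": 0,"wz": 0,"grip": 1},{"tx": 0,"ty": 0,"tz": 0,"wx": 0,"wy": 0,"wz": 0,"grip": 0.4},{"tx": 0,"ty": 0,"tz": 0,"wx": 0,"wy": 0,"wz": 0,"grip": 0.4},{"tx": 0,"ty": 0,"tz": 0,"wx": 0,"wy": 0,"wz": 0,"grip": 0.4},{"tx": 0,"ty": 0,"tz": -0.5,"wx": 0,"wy": 0,"wz": 0,"grip": 0.4},{"tx": 0,"ty": 0,"tz": -0.8,"wx": 0,"wy": 0.5,"wz": 0,"grip": 0.4},{"tx": 0,"ty": 0,"tz": -0.8,"wx": 0,"wy": 1,"wz": 0,"grip": 0.4},{"tx": 0,"ty": 0,"tz": -0.8,"wx": 0,"wy": 1,"wz": 0,"grip": 0.4}])

```text
time: 18.6
eef_pos: [456.1, -99.6, 49.9]
tool_rot: [0.039, -0.062, 0.997, -0.005]
ft_force: [0.9, -1.7, -1.1]
grip_width: 51.3
grip_force: 0.0
```

Run:
```python
from h import *
p=shot("scene"); marks(p,["brush_red","brush_red_tip","brush_red_butt"]); a=cloud(p,p["depth"]>0)
p=shot("top"); marks(p,["brush_red","brush_red_tip","brush_red_butt"])
```

```text
brush_red 0.51 [533. -91.   1.]
brush_red_butt 0.47 [ 446. -101.    6.]
brush_red 0.67 [417.  27.   4.]
brush_red 0.62 [538. -92.   2.]
brush_red_tip 0.63 [627. -77.   4.]
brush_red_tip 0.34 [ 502. -354.   -0.]
```

Run:
```python
from h import *
q=plan(530,-92,15,187.5,n=5); plan(530,-92,-25,187.5,n=3,s=q)
```

```text
rows 5 t [-0.583 -0.016  0.286] w [-0.019  0.116 -0.011]
rows 3 t [-0.     0.     0.533] w [0. 0. 0.]
```

Request:
drive_tool(series=[{"tx": -0.58,"ty": -0.02,"tz": 0.29,"wx": -0.02,"wy": 0.12,"wz": -0.01,"grip": 0.4},{"tx": -0.58,"ty": -0.02,"tz": 0.29,"wx": -0.02,"wy": 0.12,"wz": -0.01,"grip": 0.4},{"tx": -0.58,"ty": -0.02,"tz": 0.29,"wx": -0.02,"wy": 0.12,"wz": -0.01,"grip": 0.4},{"tx": -0.58,"ty": -0.02,"tz": 0.29,"wx": -0.02,"wy": 0.12,"wz": -0.01,"grip": 0.4},{"tx": -0.58,"ty": -0.02,"tz": 0.29,"wx": -0.02,"wy": 0.12,"wz": -0.01,"grip": 0.4},{"tx": 0,"ty": 0,"tz": 0.4,"wx": 0,"wy": 0,"wz": 0,"grip": 0.4},{"tx": 0,"ty": 0,"tz": 0.4,"wx": 0,"wy": 0,"wz": 0,"grip": 0.4},{"tx": 0,"ty": 0,"tz": 0.4,"wx": 0,"wy": 0,"wz": 0,"grip": 0.4}])

```text
time: 19.8
eef_pos: [529.5, -92.8, -15.5]
tool_rot: [-0.001, -0.065, 0.998, 0.0]
ft_force: [-0.3, -0.8, -0.4]
grip_width: 51.5
grip_force: 0.0
```

Request:
drive_tool(series=[{"tx": 0,"ty": 0,"tz": 0.2,"wx": 0,"wy": 0,"wz": 0,"grip": 0.4},{"tx": 0,"ty": 0,"tz": 0.2,"wx": 0,"wy": 0,"wz": 0,"grip": 0.4},{"tx": 0,"ty": 0,"tz": 0,"wx": 0,"wy": 0,"wz": 0,"grip": 1},{"tx": 0,"ty": 0,"tz": 0,"wx": 0,"wy": 0,"wz": 0,"grip": 1},{"tx": 0,"ty": 0,"tz": 0,"wx": 0,"wy": 0,"wz": 0,"grip": 1},{"tx": 0,"ty": 0,"tz": 0,"wx": 0,"wy": 0,"wz": 0,"grip": 1},{"tx": 0,"ty": 0,"tz": 0,"wx": 0,"wy": 0,"wz": 0,"grip": 1},{"tx": 0,"ty": 0,"tz": 0,"wx": 0,"wy": 0,"wz": 0,"grip": 1}])

```text
time: 20.6
eef_pos: [531.1, -93.0, -23.9]
tool_rot: [-0.001, -0.065, 0.998, -0.0]
ft_force: [-1.9, 0.1, 6.4]
grip_width: 18.1
grip_force: 39.6
```

Run:
```python
from h import *
s=sensors.state(); print(s["eef_pos"],s["grip_width"],s["grip_force"],s["ft_force"])
c,k=np.cos(np.radians(-11.4)),np.sin(np.radians(-11.4))
for o in (32,-32):
    X=534-k*o-c*6; Y=367+c*o-k*6; print(o,X,Y)
    if o>0:
        q=plan(*s["eef_pos"][:2],60,187.5,n=4); q=plan(X,Y,60,168.6,n=20,s=q)
```

```text
[531.07404589 -92.99921953 -23.90127956] 18.063547811114116 39.579028487205505 [-1.87262006  0.10226949  6.3619811 ]
32 534.4434078444017 399.55462163016983
rows 4 t [ 0.001 -0.    -0.839] w [-0.001 -0.003 -0.   ]
rows 20 t [ 0.019  0.989 -0.   ] w [0.    0.    0.118]
-32 521.7933380601376 336.81726645437965
```

Request:
drive_tool(series=[{"tx": 0,"ty": 0,"tz": -0.84,"wx": 0,"wy": 0,"wz": 0,"grip": 1},{"tx": 0,"ty": 0,"tz": -0.84,"wx": 0,"wy": 0,"wz": 0,"grip": 1},{"tx": 0,"ty": 0,"tz": -0.84,"wx": 0,"wy": 0,"wz": 0,"grip": 1},{"tx": 0,"ty": 0,"tz": -0.84,"wx": 0,"wy": 0,"wz": 0,"grip": 1},{"tx": 0.02,"ty": 0.99,"tz": 0,"wx": 0,"wy": 0,"wz": 0.12,"grip": 1},{"tx": 0.02,"ty": 0.99,"tz": 0,"wx": 0,"wy": 0,"wz": 0.12,"grip": 1},{"tx": 0.02,"ty": 0.99,"tz": 0,"wx": 0,"wy": 0,"wz": 0.12,"grip": 1},{"tx": 0.02,"ty": 0.99,"tz": 0,"wx": 0,"wy": 0,"wz": 0.12,"grip": 1}])

```text
time: 21.4
eef_pos: [518.4, 6.2, 59.6]
tool_rot: [-0.001, -0.031, 1.0, -0.0]
ft_force: [-0.3, -0.2, -0.5]
grip_width: 17.9
grip_force: 39.1
```

Request:
drive_tool(series=[{"tx": 0.02,"ty": 0.99,"tz": 0,"wx": 0,"wy": 0,"wz": 0.12,"grip": 1},{"tx": 0.02,"ty": 0.99,"tz": 0,"wx": 0,"wy": 0,"wz": 0.12,"grip": 1},{"tx": 0.02,"ty": 0.99,"tz": 0,"wx": 0,"wy": 0,"wz": 0.12,"grip": 1},{"tx": 0.02,"ty": 0.99,"tz": 0,"wx": 0,"wy": 0,"wz": 0.12,"grip": 1},{"tx": 0.02,"ty": 0.99,"tz": 0,"wx": 0,"wy": 0,"wz": 0.12,"grip": 1},{"tx": 0.02,"ty": 0.99,"tz": 0,"wx": 0,"wy": 0,"wz": 0.12,"grip": 1},{"tx": 0.02,"ty": 0.99,"tz": 0,"wx": 0,"wy": 0,"wz": 0.12,"grip": 1},{"tx": 0.02,"ty": 0.99,"tz": 0,"wx": 0,"wy": 0,"wz": 0.12,"grip": 1}])

```text
time: 22.2
eef_pos: [513.4, 204.3, 59.5]
tool_rot: [-0.001, 0.035, 0.999, -0.0]
ft_force: [0.6, -0.5, -0.1]
grip_width: 17.9
grip_force: 39.1
```

Run:
```python
from h import *
s=sensors.state(); print(s["eef_pos"])
q=plan(534,399.5,58,168.6,n=8)
p=shot("scene"); marks(p,["brush_red","brush_red_tip","brush_red_butt"])
```

```text
[513.4396121  204.25320252  59.46909953]
rows 8 t [0.022 0.982 0.007] w [-0.    -0.002  0.115]
brush_red 0.83 [518. 204.  82.]
brush_red 0.19 [437. 204.   8.]
brush_red_tip 0.87 [606. 194.  87.]
```

Request:
drive_tool(series=[{"tx": 0.02,"ty": 0.98,"tz": 0,"wx": 0,"wy": 0,"wz": 0.12,"grip": 1},{"tx": 0.02,"ty": 0.98,"tz": 0,"wx": 0,"wy": 0,"wz": 0.12,"grip": 1},{"tx": 0.02,"ty": 0.98,"tz": 0,"wx": 0,"wy": 0,"wz": 0.12,"grip": 1},{"tx": 0.02,"ty": 0.98,"tz": 0,"wx": 0,"wy": 0,"wz": 0.12,"grip": 1},{"tx": 0.02,"ty": 0.98,"tz": 0,"wx": 0,"wy": 0,"wz": 0.11,"grip": 1},{"tx": 0.02,"ty": 0.98,"tz": 0,"wx": 0,"wy": 0,"wz": 0.11,"grip": 1},{"tx": 0.02,"ty": 0.98,"tz": 0,"wx": 0,"wy": 0,"wz": 0.11,"grip": 1},{"tx": 0.02,"ty": 0.98,"tz": 0,"wx": 0,"wy": 0,"wz": 0.11,"grip": 1}])

```text
time: 23.2
eef_pos: [535.1, 397.7, 59.4]
tool_rot: [-0.001, 0.1, 0.995, -0.0]
ft_force: [-0.3, 0.5, 0.2]
grip_width: 17.8
grip_force: 39.1
```

Request:
drive_tool(series=[{"tx": 0,"ty": 0,"tz": 0.3,"wx": 0,"wy": 0,"wz": 0,"grip": 1},{"tx": 0,"ty": 0,"tz": 0.6,"wx": 0,"wy": 0,"wz": 0,"grip": 1},{"tx": 0,"ty": 0,"tz": 0.6,"wx": 0,"wy": 0,"wz": 0,"grip": 1},{"tx": 0,"ty": 0,"tz": 0.6,"wx": 0,"wy": 0,"wz": 0,"grip": 1},{"tx": 0,"ty": 0,"tz": 0.6,"wx": 0,"wy": 0,"wz": 0,"grip": 1},{"tx": 0,"ty": 0,"tz": 0.3,"wx": 0,"wy": 0,"wz": 0,"grip": 1},{"tx": 0,"ty": 0,"tz": 0.1,"wx": 0,"wy": 0,"wz": 0,"grip": 1},{"tx": 0,"ty": 0,"tz": 0,"wx": 0,"wy": 0,"wz": 0,"grip": 1}])

```text
time: 24.0
eef_pos: [534.6, 397.3, -18.0]
tool_rot: [-0.001, 0.099, 0.995, -0.0]
ft_force: [0.3, 0.1, -0.2]
grip_width: 18.0
grip_force: 39.2
```

Request:
drive_tool(series=[{"tx": 0,"ty": 0,"tz": 0,"wx": 0,"wy": 0,"wz": 0,"grip": 0.6},{"tx": 0,"ty": 0,"tz": 0,"wx": 0,"wy": 0,"wz": 0,"grip": 0.6},{"tx": 0,"ty": 0,"tz": 0,"wx": 0,"wy": 0,"wz": 0,"grip": 0.6},{"tx": 0,"ty": 0,"tz": -0.4,"wx": 0,"wy": 0,"wz": 0,"grip": 0.6},{"tx": 0,"ty": 0,"tz": -0.8,"wx": 0,"wy": 0,"wz": 0,"grip": 0.6},{"tx": 0,"ty": 0,"tz": -0.8,"wx": 0,"wy": 0,"wz": 0,"grip": 0.6},{"tx": 0,"ty": 0,"tz": -0.8,"wx": 0,"wy": 0,"wz": 0,"grip": 0.4},{"tx": 0,"ty": 0,"tz": -0.2,"wx": 0,"wy": 0,"wz": 0,"grip": 0.4}])

```text
time: 24.8
eef_pos: [535.7, 398.7, 60.2]
tool_rot: [0.001, 0.099, 0.995, 0.001]
ft_force: [-0.2, 0.2, 0.2]
grip_width: 51.2
grip_force: 0.0
```

Run:
```python
from h import *
p=shot("top"); marks(p,["brush_red","brush_red_tip","brush_red_butt","brush_blue","brush_blue_tip","brush_blue_butt"])
# blue brush axis ~83 deg, centre (432,115), grip 6 mm towards butt
q=plan(431,109,20,83,n=18)
```

```text
brush_red 0.91 [541. 392.   8.]
brush_red 0.55 [ 744. -263.    2.]
brush_red_tip 0.71 [632. 378.  11.]
brush_red_butt 0.56 [454. 415.   8.]
brush_red_butt 0.3 [ 429. -391.   16.]
brush_blue 0.93 [432. 116.   2.]
brush_blue 0.46 [ 431. -390.   14.]
brush_blue_tip 0.98 [442. 199.   5.]
brush_blue_tip 0.67 [ 503. -386.    8.]
brush_blue_butt 0.7 [416.  27.   7.]
rows 18 t [-0.399 -0.634  0.08 ] w [-0.002 -0.001  0.595]
```

Request:
drive_tool(series=[{"tx": -0.45,"ty": -0.71,"tz": 0.03,"wx": 0,"wy": 0,"wz": 0.67,"grip": 0.4},{"tx": -0.45,"ty": -0.71,"tz": 0.03,"wx": 0,"wy": 0,"wz": 0.67,"grip": 0.4},{"tx": -0.45,"ty": -0.71,"tz": 0.03,"wx": 0,"wy": 0,"wz": 0.67,"grip": 0.4},{"tx": -0.45,"ty": -0.71,"tz": 0.03,"wx": 0,"wy": 0,"wz": 0.67,"grip": 0.4},{"tx": -0.45,"ty": -0.71,"tz": 0.03,"wx": 0,"wy": 0,"wz": 0.67,"grip": 0.4},{"tx": -0.45,"ty": -0.71,"tz": 0.03,"wx": 0,"wy": 0,"wz": 0.67,"grip": 0.4},{"tx": -0.45,"ty": -0.71,"tz": 0.03,"wx": 0,"wy": 0,"wz": 0.67,"grip": 0.4},{"tx": -0.45,"ty": -0.71,"tz": 0.03,"wx": 0,"wy": 0,"wz": 0.67,"grip": 0.4}])

```text
time: 25.95
eef_pos: [540.6, 232.8, 50.2]
tool_rot: [-0.001, 0.458, 0.889, -0.001]
ft_force: [0.0, -0.3, -0.3]
grip_width: 51.4
grip_force: 0.0
```

Run:
```python
from h import *
q=plan(431,109,10,83,n=8)
```

```text
rows 8 t [-0.443 -0.72   0.202] w [-0.003 -0.     0.664]
```

Request:
drive_tool(series=[{"tx": -0.44,"ty": -0.72,"tz": 0.2,"wx": 0,"wy": 0,"wz": 0.67,"grip": 0.4},{"tx": -0.44,"ty": -0.72,"tz": 0.2,"wx": 0,"wy": 0,"wz": 0.67,"grip": 0.4},{"tx": -0.44,"ty": -0.72,"tz": 0.2,"wx": 0,"wy": 0,"wz": 0.67,"grip": 0.4},{"tx": -0.44,"ty": -0.72,"tz": 0.2,"wx": 0,"wy": 0,"wz": 0.67,"grip": 0.4},{"tx": -0.44,"ty": -0.72,"tz": 0.2,"wx": 0,"wy": 0,"wz": 0.67,"grip": 0.4},{"tx": -0.44,"ty": -0.72,"tz": 0.2,"wx": 0,"wy": 0,"wz": 0.66,"grip": 0.4},{"tx": -0.44,"ty": -0.72,"tz": 0.2,"wx": 0,"wy": 0,"wz": 0.66,"grip": 0.4},{"tx": -0.44,"ty": -0.72,"tz": 0.2,"wx": 0,"wy": 0,"wz": 0.66,"grip": 0.4}])

```text
time: 26.75
eef_pos: [430.5, 109.8, 10.6]
tool_rot: [-0.001, 0.75, 0.662, -0.001]
ft_force: [0.7, -0.8, 0.1]
grip_width: 50.9
grip_force: 0.0
```

Run:
```python
from h import *
q=plan(431,109,-24,83,n=4)
```

```text
rows 4 t [-0.007  0.007  0.346] w [-0.005  0.001 -0.004]
```

Request:
drive_tool(series=[{"tx": 0,"ty": 0,"tz": 0.4,"wx": 0,"wy": 0,"wz": 0,"grip": 0.4},{"tx": 0,"ty": 0,"tz": 0.4,"wx": 0,"wy": 0,"wz": 0,"grip": 0.4},{"tx": 0,"ty": 0,"tz": 0.4,"wx": 0,"wy": 0,"wz": 0,"grip": 0.4},{"tx": 0,"ty": 0,"tz": 0.2,"wx": 0,"wy": 0,"wz": 0,"grip": 0.4},{"tx": 0,"ty": 0,"tz": 0,"wx": 0,"wy": 0,"wz": 0,"grip": 1},{"tx": 0,"ty": 0,"tz": 0,"wx": 0,"wy": 0,"wz": 0,"grip": 1},{"tx": 0,"ty": 0,"tz": 0,"wx": 0,"wy": 0,"wz": 0,"grip": 1},{"tx": 0,"ty": 0,"tz": 0,"wx": 0,"wy": 0,"wz": 0,"grip": 1}])

```text
time: 27.55
eef_pos: [431.6, 110.4, -23.5]
tool_rot: [-0.0, 0.748, 0.663, -0.001]
ft_force: [-0.3, 0.1, -0.3]
grip_width: 17.5
grip_force: 39.0
```

Request:
drive_tool(series=[{"tx": 0,"ty": 0,"tz": 0,"wx": 0,"wy": 0,"wz": 0,"grip": 1},{"tx": 0,"ty": 0,"tz": 0,"wx": 0,"wy": 0,"wz": 0,"grip": 1},{"tx": 0,"ty": 0,"tz": 0,"wx": 0,"wy": 0,"wz": 0,"grip": 1},{"tx": 0,"ty": 0,"tz": -0.4,"wx": 0,"wy": 0,"wz": 0,"grip": 1},{"tx": 0,"ty": 0,"tz": -0.8,"wx": 0,"wy": 0,"wz": 0,"grip": 1},{"tx": 0,"ty": 0,"tz": -0.8,"wx": 0,"wy": 0,"wz": 0,"grip": 1},{"tx": 0,"ty": 0,"tz": -0.8,"wx": 0,"wy": 0,"wz": 0,"grip": 1},{"tx": 0,"ty": 0,"tz": -0.6,"wx": 0,"wy": 0,"wz": 0,"grip": 1}])

```text
time: 28.35
eef_pos: [431.8, 110.4, 63.2]
tool_rot: [-0.0, 0.748, 0.663, -0.0]
ft_force: [0.3, 0.4, -1.3]
grip_width: 17.8
grip_force: 39.1
```

Run:
```python
from h import *
s=sensors.state(); print(s["eef_pos"],s["grip_width"],s["grip_force"])
c,k=np.cos(np.radians(-11.4)),np.sin(np.radians(-11.4)); o=-32
X=534-k*o+c*6; Y=367+c*o+k*6; print(X,Y); plan(X,Y,60,168.6,n=16)
p=shot("scene"); marks(p,["brush_blue","brush_blue_tip","brush_blue_butt"])
```

```text
[431.79431636 110.39283705  63.15843483] 17.8486849717308 39.11433219909668
533.5565921555983 334.44537836983017
rows 16 t [0.362 0.571 0.008] w [-0.    -0.    -0.668]
brush_blue 0.87 [431. 116.  88.]
brush_blue_tip 0.57 [441. 203.  94.]
brush_blue_butt 0.7 [418.  26.  95.]
```

Request:
drive_tool(series=[{"tx": 0.36,"ty": 0.57,"tz": 0,"wx": 0,"wy": 0,"wz": -0.67,"grip": 1},{"tx": 0.36,"ty": 0.57,"tz": 0,"wx": 0,"wy": 0,"wz": -0.67,"grip": 1},{"tx": 0.36,"ty": 0.57,"tz": 0,"wx": 0,"wy": 0,"wz": -0.67,"grip": 1},{"tx": 0.36,"ty": 0.57,"tz": 0,"wx": 0,"wy": 0,"wz": -0.67,"grip": 1},{"tx": 0.36,"ty": 0.57,"tz": 0,"wx": 0,"wy": 0,"wz": -0.67,"grip": 1},{"tx": 0.36,"ty": 0.57,"tz": 0,"wx": 0,"wy": 0,"wz": -0.67,"grip": 1},{"tx": 0.36,"ty": 0.57,"tz": 0,"wx": 0,"wy": 0,"wz": -0.67,"grip": 1},{"tx": 0.36,"ty": 0.57,"tz": 0,"wx": 0,"wy": 0,"wz": -0.67,"grip": 1}])

```text
time: 29.35
eef_pos: [525.9, 202.5, 59.7]
tool_rot: [-0.002, 0.453, 0.892, -0.001]
ft_force: [0.2, 0.1, -0.3]
grip_width: 17.6
grip_force: 39.1
```

Request:
drive_tool(series=[{"tx": 0.36,"ty": 0.57,"tz": 0,"wx": 0,"wy": 0,"wz": -0.67,"grip": 1},{"tx": 0.36,"ty": 0.57,"tz": 0,"wx": 0,"wy": 0,"wz": -0.67,"grip": 1},{"tx": 0.36,"ty": 0.57,"tz": 0,"wx": 0,"wy": 0,"wz": -0.67,"grip": 1},{"tx": 0.36,"ty": 0.57,"tz": 0,"wx": 0,"wy": 0,"wz": -0.67,"grip": 1},{"tx": 0.36,"ty": 0.57,"tz": 0,"wx": 0,"wy": 0,"wz": -0.67,"grip": 1},{"tx": 0.36,"ty": 0.57,"tz": 0,"wx": 0,"wy": 0,"wz": -0.66,"grip": 1},{"tx": 0.36,"ty": 0.57,"tz": 0,"wx": 0,"wy": 0,"wz": -0.66,"grip": 1},{"tx": 0.36,"ty": 0.57,"tz": 0,"wx": 0,"wy": 0,"wz": -0.66,"grip": 1}])

```text
time: 30.15
eef_pos: [532.4, 334.1, 59.4]
tool_rot: [-0.002, 0.097, 0.995, -0.001]
ft_force: [-0.9, -0.8, -0.3]
grip_width: 17.9
grip_force: 39.1
```

Run:
```python
from h import *
plan(533.5,334.5,-18,168.6,n=1)
```

```text
rows 1 t [-0.051  0.031  3.096] w [-0.014 -0.028  0.028]
```

Request:
drive_tool(series=[{"tx": -0.05,"ty": 0.03,"tz": 0.3,"wx": 0,"wy": 0,"wz": 0,"grip": 1},{"tx": 0,"ty": 0,"tz": 0.6,"wx": 0,"wy": 0,"wz": 0,"grip": 1},{"tx": 0,"ty": 0,"tz": 0.6,"wx": 0,"wy": 0,"wz": 0,"grip": 1},{"tx": 0,"ty": 0,"tz": 0.6,"wx": 0,"wy": 0,"wz": 0,"grip": 1},{"tx": 0,"ty": 0,"tz": 0.6,"wx": 0,"wy": 0,"wz": 0,"grip": 1},{"tx": 0,"ty": 0,"tz": 0.3,"wx": 0,"wy": 0,"wz": 0,"grip": 1},{"tx": 0,"ty": 0,"tz": 0.1,"wx": 0,"wy": 0,"wz": 0,"grip": 1},{"tx": 0,"ty": 0,"tz": 0,"wx": 0,"wy": 0,"wz": 0,"grip": 1}])

```text
time: 30.95
eef_pos: [534.1, 333.9, -17.0]
tool_rot: [-0.001, 0.1, 0.995, -0.0]
ft_force: [0.2, 0.1, -1.1]
grip_width: 17.4
grip_force: 39.1
```

Request:
drive_tool(series=[{"tx": 0,"ty": 0,"tz": 0,"wx": 0,"wy": 0,"wz": 0,"grip": 0.6},{"tx": 0,"ty": 0,"tz": 0,"wx": 0,"wy": 0,"wz": 0,"grip": 0.6},{"tx": 0,"ty": 0,"tz": 0,"wx": 0,"wy": 0,"wz": 0,"grip": 0.6},{"tx": 0,"ty": 0,"tz": -0.4,"wx": 0,"wy": 0,"wz": 0,"grip": 0.6},{"tx": 0,"ty": 0,"tz": -0.8,"wx": 0,"wy": 0,"wz": 0,"grip": 0.6},{"tx": 0,"ty": 0,"tz": -0.8,"wx": 0,"wy": 0,"wz": 0,"grip": 0.6},{"tx": 0,"ty": 0,"tz": -0.8,"wx": 0,"wy": 0,"wz": 0,"grip": 0.5},{"tx": 0,"ty": 0,"tz": -0.2,"wx": 0,"wy": 0,"wz": 0,"grip": 0.5}])

```text
time: 31.75
eef_pos: [535.6, 334.8, 61.6]
tool_rot: [0.001, 0.099, 0.995, 0.001]
ft_force: [0.9, -0.3, 0.7]
grip_width: 42.6
grip_force: 0.0
```

Run:
```python
from h import *
p=shot("top"); marks(p,["brush_red","brush_blue","brush_blue_tip","brush_blue_butt","pen_blue_butt","pen_blue"])
a=cloud(p,p["depth"]>0); q=a[(a[:,0]>590)&(a[:,0]<640)&(a[:,1]>0)&(a[:,1]<60)&(a[:,2]>11)&(a[:,2]<25)]
print(cv2.minAreaRect(q[:,:2].astype(np.float32)))
q=plan(612,32,45,180.5,-24,n=16); plan(634,32,-17,180.5,-24,n=4,s=q)
```

```text
brush_red 0.59 [545. 396.   6.]
brush_blue 0.98 [533. 335.   2.]
brush_blue_tip 0.65 [444. 352.  10.]
brush_blue_butt 0.91 [616. 321.  10.]
brush_blue_butt 0.21 [604.  30.   7.]
pen_blue_butt 0.54 [605.  31.   6.]
pen_blue 0.52 [681.  31.  -0.]
((622.5813598632812, 29.806812286376953), (34.39848709106445, 16.918292999267578), 1.4884276390075684)
rows 16 t [-0.263 -0.733  0.079] w [-0.02  -0.188 -0.091]
rows 4 t [ 0.051 -0.002  0.656] w [ 0.  0. -0.]
```

Request:
drive_tool(series=[{"tx": -0.26,"ty": -0.73,"tz": 0.08,"wx": -0.02,"wy": -0.19,"wz": -0.09,"grip": 0.5},{"tx": -0.26,"ty": -0.73,"tz": 0.08,"wx": -0.02,"wy": -0.19,"wz": -0.09,"grip": 0.5},{"tx": -0.26,"ty": -0.73,"tz": 0.08,"wx": -0.02,"wy": -0.19,"wz": -0.09,"grip": 0.5},{"tx": -0.26,"ty": -0.73,"tz": 0.08,"wx": -0.02,"wy": -0.19,"wz": -0.09,"grip": 0.5},{"tx": -0.26,"ty": -0.73,"tz": 0.08,"wx": -0.02,"wy": -0.19,"wz": -0.09,"grip": 0.5},{"tx": -0.26,"ty": -0.73,"tz": 0.08,"wx": -0.02,"wy": -0.19,"wz": -0.09,"grip": 0.5},{"tx": -0.26,"ty": -0.73,"tz": 0.08,"wx": -0.02,"wy": -0.19,"wz": -0.09,"grip": 0.5},{"tx": -0.26,"ty": -0.73,"tz": 0.08,"wx": -0.02,"wy": -0.19,"wz": -0.09,"grip": 0.5}])

```text
time: 32.9
eef_pos: [564.2, 181.1, 45.7]
tool_rot: [0.105, 0.048, 0.993, 0.0]
ft_force: [-0.0, 0.2, -0.2]
grip_width: 42.8
grip_force: 0.0
```

Request:
drive_tool(series=[{"tx": -0.26,"ty": -0.73,"tz": 0.08,"wx": -0.02,"wy": -0.19,"wz": -0.09,"grip": 0.5},{"tx": -0.26,"ty": -0.73,"tz": 0.08,"wx": -0.02,"wy": -0.19,"wz": -0.09,"grip": 0.5},{"tx": -0.26,"ty": -0.73,"tz": 0.08,"wx": -0.02,"wy": -0.19,"wz": -0.09,"grip": 0.5},{"tx": -0.26,"ty": -0.73,"tz": 0.08,"wx": -0.02,"wy": -0.19,"wz": -0.09,"grip": 0.5},{"tx": -0.26,"ty": -0.73,"tz": 0.08,"wx": -0.02,"wy": -0.19,"wz": -0.09,"grip": 0.5},{"tx": -0.26,"ty": -0.73,"tz": 0.08,"wx": -0.02,"wy": -0.19,"wz": -0.09,"grip": 0.5},{"tx": -0.26,"ty": -0.73,"tz": 0.08,"wx": -0.02,"wy": -0.19,"wz": -0.09,"grip": 0.5},{"tx": -0.26,"ty": -0.73,"tz": 0.08,"wx": -0.02,"wy": -0.19,"wz": -0.09,"grip": 0.5}])

```text
time: 33.7
eef_pos: [610.9, 32.7, 44.9]
tool_rot: [0.21, -0.003, 0.978, 0.001]
ft_force: [0.3, -0.4, 0.4]
grip_width: 43.1
grip_force: 0.0
```

Run:
```python
from h import *
plan(634,30.5,-17,180.5,-24,n=6)
```

```text
rows 6 t [ 0.029 -0.016  0.439] w [-0.     0.006 -0.003]
```

Request:
drive_tool(series=[{"tx": 0.03,"ty": -0.02,"tz": 0.44,"wx": 0,"wy": 0,"wz": 0,"grip": 0.5},{"tx": 0.03,"ty": -0.02,"tz": 0.44,"wx": 0,"wy": 0,"wz": 0,"grip": 0.5},{"tx": 0.03,"ty": -0.02,"tz": 0.44,"wx": 0,"wy": 0,"wz": 0,"grip": 0.5},{"tx": 0.03,"ty": -0.02,"tz": 0.44,"wx": 0,"wy": 0,"wz": 0,"grip": 0.5},{"tx": 0.03,"ty": -0.02,"tz": 0.44,"wx": 0,"wy": 0,"wz": 0,"grip": 0.5},{"tx": 0.03,"ty": -0.02,"tz": 0.44,"wx": 0,"wy": 0,"wz": 0,"grip": 0.5},{"tx": 0,"ty": 0,"tz": 0,"wx": 0,"wy": 0,"wz": 0,"grip": 0.5},{"tx": 0,"ty": 0,"tz": 0,"wx": 0,"wy": 0,"wz": 0,"grip": 0.7}])

```text
time: 34.5
eef_pos: [634.1, 30.7, -17.0]
tool_rot: [0.21, -0.003, 0.978, 0.001]
ft_force: [0.3, -0.2, -0.1]
grip_width: 29.4
grip_force: 0.0
```

Request:
drive_tool(series=[{"tx": 0,"ty": 0,"tz": 0,"wx": 0,"wy": 0,"wz": 0,"grip": 1},{"tx": 0,"ty": 0,"tz": 0,"wx": 0,"wy": 0,"wz": 0,"grip": 1},{"tx": 0,"ty": 0,"tz": 0,"wx": 0,"wy": 0,"wz": 0,"grip": 1},{"tx": 0,"ty": 0,"tz": 0,"wx": 0,"wy": 0,"wz": 0,"grip": 1},{"tx": 0,"ty": 0,"tz": 0,"wx": 0,"wy": 0,"wz": 0,"grip": 1},{"tx": 0,"ty": 0,"tz": 0,"wx": 0,"wy": 0,"wz": 0,"grip": 1},{"tx": 0,"ty": 0,"tz": 0,"wx": 0,"wy": 0,"wz": 0,"grip": 1},{"tx": 0,"ty": 0,"tz": 0,"wx": 0,"wy": 0,"wz": 0,"grip": 1}])

```text
time: 35.3
eef_pos: [634.4, 30.6, -16.2]
tool_rot: [0.211, -0.003, 0.978, 0.001]
ft_force: [-2.3, -0.3, 5.8]
grip_width: 16.5
grip_force: 39.7
```

Request:
drive_tool(series=[{"tx": 0.32,"ty": 0,"tz": -0.16,"wx": 0,"wy": 0,"wz": 0,"grip": 1},{"tx": 0.65,"ty": 0,"tz": -0.3,"wx": 0,"wy": 0,"wz": 0,"grip": 1},{"tx": 0.65,"ty": 0,"tz": -0.29,"wx": 0,"wy": 0,"wz": 0,"grip": 1},{"tx": 0.65,"ty": 0,"tz": -0.29,"wx": 0,"wy": 0,"wz": 0,"grip": 1},{"tx": 0.65,"ty": 0,"tz": -0.29,"wx": 0,"wy": 0,"wz": 0,"grip": 1},{"tx": 0.65,"ty": 0,"tz": -0.29,"wx": 0,"wy": 0,"wz": 0,"grip": 1},{"tx": 0.65,"ty": 0,"tz": -0.29,"wx": 0,"wy": 0,"wz": 0,"grip": 1},{"tx": 0.65,"ty": 0,"tz": -0.29,"wx": 0,"wy": 0,"wz": 0,"grip": 1}])

```text
time: 36.1
eef_pos: [500.0, 29.8, -16.2]
tool_rot: [0.211, -0.003, 0.977, 0.001]
ft_force: [2.6, 0.0, 2.3]
grip_width: 16.1
grip_force: 39.2
```

Request:
drive_tool(series=[{"tx": 0.32,"ty": 0,"tz": -0.14,"wx": 0,"wy": 0,"wz": 0,"grip": 1},{"tx": 0,"ty": 0,"tz": 0,"wx": 0,"wy": 0,"wz": 0,"grip": 0.4},{"tx": 0,"ty": 0,"tz": 0,"wx": 0,"wy": 0,"wz": 0,"grip": 0.4},{"tx": 0,"ty": 0,"tz": 0,"wx": 0,"wy": 0,"wz": 0,"grip": 0.4},{"tx": 0,"ty": 0,"tz": -0.5,"wx": 0,"wy": 0,"wz": 0,"grip": 0.4},{"tx": 0,"ty": 0,"tz": -0.8,"wx": 0,"wy": 0.5,"wz": 0,"grip": 0.4},{"tx": 0,"ty": 0,"tz": -0.8,"wx": 0,"wy": 1,"wz": 0,"grip": 0.4},{"tx": 0,"ty": 0,"tz": -0.8,"wx": 0,"wy": 1,"wz": 0,"grip": 0.4}])

```text
time: 36.9
eef_pos: [468.2, 29.6, 46.0]
tool_rot: [0.054, -0.003, 0.999, 0.001]
ft_force: [1.1, -0.3, -0.4]
grip_width: 51.4
grip_force: 0.0
```

Run:
```python
from h import *
p=shot("scene"); marks(p,["pen_blue","pen_blue_tip","pen_blue_butt"])
p=shot("top"); marks(p,["pen_blue","pen_blue_tip","pen_blue_butt"])
q=plan(540,31,15,180.5,n=5)
```

```text
pen_blue 0.61 [535.  34.  -5.]
pen_blue_butt 0.46 [455.  31.   8.]
pen_blue_butt 0.16 [616. 316.  11.]
pen_blue 0.55 [538.  32.   1.]
pen_blue_tip 0.68 [612.  31.   6.]
pen_blue_tip 0.58 [ 430. -390.   17.]
rows 5 t [-0.56   0.007  0.267] w [ 0.002  0.161 -0.005]
```

Request:
drive_tool(series=[{"tx": -0.55,"ty": 0,"tz": 0.27,"wx": 0,"wy": 0.16,"wz": 0,"grip": 0.4},{"tx": -0.55,"ty": 0,"tz": 0.27,"wx": 0,"wy": 0.16,"wz": 0,"grip": 0.4},{"tx": -0.55,"ty": 0,"tz": 0.27,"wx": 0,"wy": 0.16,"wz": 0,"grip": 0.4},{"tx": -0.55,"ty": 0.01,"tz": 0.27,"wx": 0,"wy": 0.16,"wz": 0,"grip": 0.4},{"tx": -0.55,"ty": 0.02,"tz": 0.27,"wx": 0,"wy": 0.16,"wz": 0,"grip": 0.4},{"tx": 0,"ty": 0,"tz": 0.4,"wx": 0,"wy": 0,"wz": 0,"grip": 0.4},{"tx": 0,"ty": 0,"tz": 0.4,"wx": 0,"wy": 0,"wz": 0,"grip": 0.4},{"tx": 0,"ty": 0,"tz": 0.4,"wx": 0,"wy": 0,"wz": 0,"grip": 0.4}])

```text
time: 38.1
eef_pos: [538.7, 30.8, -15.3]
tool_rot: [0.0, -0.003, 1.0, 0.001]
ft_force: [-0.2, 0.7, 0.7]
grip_width: 51.2
grip_force: 0.0
```

Request:
drive_tool(series=[{"tx": 0,"ty": 0,"tz": 0.14,"wx": 0,"wy": 0,"wz": 0,"grip": 0.4},{"tx": 0,"ty": 0,"tz": 0.14,"wx": 0,"wy": 0,"wz": 0,"grip": 0.4},{"tx": 0,"ty": 0,"tz": 0,"wx": 0,"wy": 0,"wz": 0,"grip": 1},{"tx": 0,"ty": 0,"tz": 0,"wx": 0,"wy": 0,"wz": 0,"grip": 1},{"tx": 0,"ty": 0,"tz": 0,"wx": 0,"wy": 0,"wz": 0,"grip": 1},{"tx": 0,"ty": 0,"tz": 0,"wx": 0,"wy": 0,"wz": 0,"grip": 1},{"tx": 0,"ty": 0,"tz": 0,"wx": 0,"wy": 0,"wz": 0,"grip": 1},{"tx": 0,"ty": 0,"tz": 0,"wx": 0,"wy": 0,"wz": 0,"grip": 1}])

```text
time: 38.9
eef_pos: [540.5, 30.7, -20.6]
tool_rot: [0.001, -0.003, 1.0, 0.001]
ft_force: [-1.3, -0.6, 5.7]
grip_width: 16.3
grip_force: 39.7
```

Run:
```python
from h import *
s=sensors.state(); q=plan(*s["eef_pos"][:2],60,180.5,n=4); plan(503,-324,60,183.6,n=16,s=q)
```

```text
rows 4 t [-0.001  0.001 -0.806] w [ 0.002  0.004 -0.006]
rows 16 t [ 0.124 -0.883 -0.   ] w [ 0.     0.    -0.024]
```

Request:
drive_tool(series=[{"tx": 0,"ty": 0,"tz": -0.8,"wx": 0,"wy": 0,"wz": 0,"grip": 1},{"tx": 0,"ty": 0,"tz": -0.8,"wx": 0,"wy": 0,"wz": 0,"grip": 1},{"tx": 0,"ty": 0,"tz": -0.8,"wx": 0,"wy": 0,"wz": 0,"grip": 1},{"tx": 0,"ty": 0,"tz": -0.8,"wx": 0,"wy": 0,"wz": 0,"grip": 1},{"tx": 0.12,"ty": -0.88,"tz": 0,"wx": 0,"wy": 0,"wz": -0.02,"grip": 1},{"tx": 0.12,"ty": -0.88,"tz": 0,"wx": 0,"wy": 0,"wz": -0.02,"grip": 1},{"tx": 0.12,"ty": -0.88,"tz": 0,"wx": 0,"wy": 0,"wz": -0.02,"grip": 1},{"tx": 0.12,"ty": -0.88,"tz": 0,"wx": 0,"wy": 0,"wz": -0.02,"grip": 1}])

```text
time: 39.7
eef_pos: [528.7, -58.2, 58.6]
tool_rot: [0.001, -0.008, 1.0, 0.001]
ft_force: [0.4, 0.0, -0.0]
grip_width: 16.2
grip_force: 39.2
```

Request:
drive_tool(series=[{"tx": 0.12,"ty": -0.88,"tz": 0,"wx": 0,"wy": 0,"wz": -0.02,"grip": 1},{"tx": 0.12,"ty": -0.88,"tz": 0,"wx": 0,"wy": 0,"wz": -0.02,"grip": 1},{"tx": 0.12,"ty": -0.88,"tz": 0,"wx": 0,"wy": 0,"wz": -0.02,"grip": 1},{"tx": 0.12,"ty": -0.88,"tz": 0,"wx": 0,"wy": 0,"wz": -0.02,"grip": 1},{"tx": 0.12,"ty": -0.88,"tz": 0,"wx": 0,"wy": 0,"wz": -0.03,"grip": 1},{"tx": 0.12,"ty": -0.88,"tz": 0,"wx": 0,"wy": 0,"wz": -0.03,"grip": 1},{"tx": 0.12,"ty": -0.88,"tz": 0,"wx": 0,"wy": 0,"wz": -0.03,"grip": 1},{"tx": 0.12,"ty": -0.88,"tz": 0,"wx": 0,"wy": 0,"wz": -0.03,"grip": 1}])

```text
time: 40.5
eef_pos: [509.5, -235.0, 58.3]
tool_rot: [0.001, -0.022, 1.0, 0.001]
ft_force: [-0.1, -0.2, -1.0]
grip_width: 16.5
grip_force: 39.2
```

Run:
```python
from h import *
q=plan(503,-323,60,183.6,n=5)
p=shot("scene"); marks(p,["pen_blue","pen_red","pen_red_tip","pen_red_butt"])
```

```text
rows 5 t [ 0.088 -0.701 -0.014] w [ 0.002  0.002 -0.026]
pen_blue 0.5 [ 508. -234.   74.]
pen_red 0.52 [ 582. -377.   17.]
pen_red_tip 0.63 [ 432. -391.   19.]
pen_red_tip 0.56 [440. 353.  12.]
pen_red_butt 0.81 [ 580. -379.   14.]
pen_red_butt 0.7 [ 502. -232.   76.]
```

Request:
drive_tool(series=[{"tx": 0.09,"ty": -0.7,"tz": 0,"wx": 0,"wy": 0,"wz": -0.03,"grip": 1},{"tx": 0.09,"ty": -0.7,"tz": 0,"wx": 0,"wy": 0,"wz": -0.03,"grip": 1},{"tx": 0.09,"ty": -0.7,"tz": 0,"wx": 0,"wy": 0,"wz": -0.03,"grip": 1},{"tx": 0.09,"ty": -0.7,"tz": 0,"wx": 0,"wy": 0,"wz": -0.02,"grip": 1},{"tx": 0.09,"ty": -0.7,"tz": 0,"wx": 0,"wy": 0,"wz": -0.02,"grip": 1},{"tx": 0,"ty": 0,"tz": 0,"wx": 0,"wy": 0,"wz": 0,"grip": 1},{"tx": 0,"ty": 0,"tz": 0.4,"wx": 0,"wy": 0,"wz": 0,"grip": 1},{"tx": 0,"ty": 0,"tz": 0.6,"wx": 0,"wy": 0,"wz": 0,"grip": 1}])

```text
time: 41.55
eef_pos: [503.4, -321.8, 33.0]
tool_rot: [0.001, -0.031, 1.0, 0.0]
ft_force: [0.1, 0.8, -0.5]
grip_width: 16.2
grip_force: 39.2
```

Request:
drive_tool(series=[{"tx": 0,"ty": 0,"tz": 0.6,"wx": 0,"wy": 0,"wz": 0,"grip": 1},{"tx": 0,"ty": 0,"tz": 0.6,"wx": 0,"wy": 0,"wz": 0,"grip": 1},{"tx": 0,"ty": 0,"tz": 0.5,"wx": 0,"wy": 0,"wz": 0,"grip": 1},{"tx": 0,"ty": 0,"tz": 0.22,"wx": 0,"wy": 0,"wz": 0,"grip": 1},{"tx": 0,"ty": 0,"tz": 0,"wx": 0,"wy": 0,"wz": 0,"grip": 1},{"tx": 0,"ty": 0,"tz": 0,"wx": 0,"wy": 0,"wz": 0,"grip": 0.6},{"tx": 0,"ty": 0,"tz": 0,"wx": 0,"wy": 0,"wz": 0,"grip": 0.6},{"tx": 0,"ty": 0,"tz": 0,"wx": 0,"wy": 0,"wz": 0,"grip": 0.6}])

```text
time: 42.35
eef_pos: [503.4, -322.2, -14.2]
tool_rot: [0.001, -0.031, 1.0, 0.0]
ft_force: [0.0, 0.3, 0.0]
grip_width: 34.2
grip_force: 0.0
```

Request:
drive_tool(series=[{"tx": 0,"ty": 0,"tz": -0.4,"wx": 0,"wy": 0,"wz": 0,"grip": 0.6},{"tx": 0,"ty": 0,"tz": -0.8,"wx": 0,"wy": 0,"wz": 0,"grip": 0.6},{"tx": 0,"ty": 0,"tz": -0.8,"wx": 0,"wy": 0,"wz": 0,"grip": 0.6},{"tx": 0,"ty": 0,"tz": -0.8,"wx": 0,"wy": 0,"wz": 0,"grip": 0.6},{"tx": 0,"ty": 0,"tz": -0.8,"wx": 0,"wy": 0,"wz": 0,"grip": 0.6},{"tx": 0.8,"ty": 0.6,"tz": -0.8,"wx": 0,"wy": 0,"wz": 0,"grip": 0.6},{"tx": 0.8,"ty": 0.6,"tz": -0.4,"wx": 0,"wy": 0,"wz": 0,"grip": 0.6},{"tx": 0.8,"ty": 0.6,"tz": 0,"wx": 0,"wy": 0,"wz": 0,"grip": 0.6}])

```text
time: 43.15
eef_pos: [440.3, -281.1, 107.6]
tool_rot: [0.002, -0.031, 1.0, -0.001]
ft_force: [0.0, -1.5, -0.2]
grip_width: 34.1
grip_force: 0.0
```

Run:
```python
from h import *
p=shot("top"); save(p,"top9.png"); N=["pen_blue","pen_blue_tip","pen_blue_butt","pen_red","brush_red","brush_blue","twine_cone","wire_coil","glue_gun"]
marks(p,N)
```

```text
pen_blue 0.57 [ 500. -323.    3.]
pen_blue_tip 0.83 [ 574. -315.    9.]
pen_blue_tip 0.32 [443. 351.  10.]
pen_red 0.67 [ 502. -387.    5.]
pen_red 0.62 [ 504. -355.    0.]
brush_blue 0.84 [531. 334.   3.]
brush_blue 0.65 [ 497. -322.    5.]
twine_cone 0.68 [ 745. -264.    0.]
wire_coil 0.93 [741. 254.  -1.]
glue_gun 0.92 [810.  -3.   6.]
glue_gun 0.3 [542. 396.   8.]
```

View pics/top9.png

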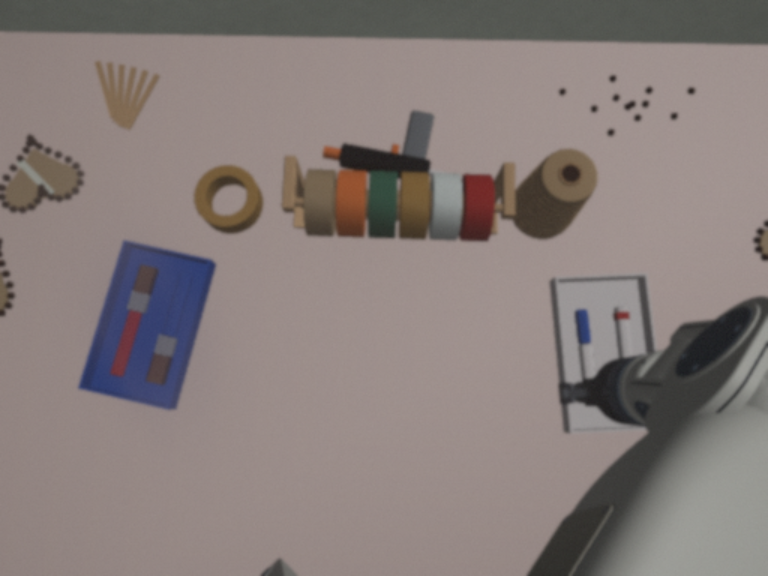

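The final view shows both brushes lying inside the blue tray; the blue handle blends with the tray colour, with its ferrule at (165, 345). Both pens are in the white tray at (585, 340) and (622, 330). The stand and bystanders haven't moved, and the gripper is clear above everything.

```bash
python3 -c "
from rig import sign_off
print(sign_off())"
```

```text
the job is handed in; nothing more can be done
None
```

The job is handed in at about 43 s: both brushes lie in the blue tray and both pens in the white tray, and the last picture shows the stand, twine, wire coil and glue gun where they were.

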